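# Reset the panel stop to the red arrow

### The job

Set the blue panel stop on the sloped rest under the lamp for the next batch of panels: swing its red clamp lever fully open, slide the stop along its rail until its yellow pointer lines up with the red arrow (not the green one), then swing the lever fully back to lock it there. Leave everything else on the bench where it is.

Things in the scene. Friction and masses are not known exactly. Their poses are not given: they have to be found in the camera images.
- stop_rail: The fixed sloped panel rest: aluminium foot 430 x 190 mm, plywood bed 380 x 160 mm, white lamp bar over it on two posts at x +-203, y 50 mm. Origin on the bench under its middle; x along the rail, y to the uphill side, z up. The bed slopes 38 deg down towards -y: the bed's axes are these turned 38 deg about x.
- bed_origin (a point): Middle of the bed's surface, 75 mm above stop_rail's origin, in the bed's axes: x along the rail, y uphill in the bed, z square to the bed. A steel rail 48 mm wide, 13 mm high runs along x here between blue end blocks (30 mm high) 342 mm apart.
- lamp_edge (a point): Middle of the lamp bar's lower downhill edge, 231 mm above the bench, axes as stop_rail. The bar is 430 mm long, 85 mm wide (towards +y) and 26 mm thick; it overhangs the rail and blocks a gripper coming straight down. Come in square to the bed, fingers closing along the rail.
- carriage (a joint): Travel of the blue stop carriage (block 80 x 68 mm, top 32 mm off the bed) along the rail, m, from -0.005 to 0.145, growing towards +x of stop_rail. Slides with about 6 N when unlocked; does not budge when locked. It may creep if the lever is dragged sideways while open.
- clamp_lever (a joint): Angle of the red clamp lever, rad: 0 = locked (arm nearly along the rail towards +x, 10 deg downhill of it), 1.25 = fully open (arm points downhill). It turns in the bed's plane about lever_pivot, clockwise seen from above to open; it clamps from about 0.7 down and needs about 5 N at the knob near the end. Stays where it is left.
- red_arrow (a joint): Place of the red arrow along the rail, m: when joint carriage has this same value, the pointer is exactly on the arrow. It does not move during the job.
- carriage_grip (a point): Point to grip on the carriage's black upright knob (20 mm diameter, 42 mm long, square to the bed): on its axis, 56 mm off the bed, 18 mm below the knob's top. Axes as the bed.
- lever_grip (a point): Point to grip on the lever's red upright free-turning knob (18 mm diameter, square to the bed, top 78 mm off the bed, free length above the arm 36 mm): on its axis, 64 mm off the bed, 55 mm from the pivot axis. Its x points outward along the arm, z square to the bed.
- lever_pivot (a point): On the lever's pivot axis, 64 mm off the bed (level with lever_grip), 26 mm along +x and 22 mm downhill of the carriage_grip axis. Moves with the carriage; axes as the bed.
- pointer_tip (a point): Tip of the carriage's yellow pointer, a 5 mm wide tongue on its downhill side, 3 mm off the bed. Axes as the bed.
- red_arrow_tip (a point): Tip of the flat red arrow stuck on the bed just downhill of the pointer's path, pointing uphill, 3 mm off the bed; about 12 x 25 mm. Axes as the bed, so x is along the rail.
- green_arrow_tip (a point): Tip of a like green arrow for another panel size: not wanted. It marks nothing in this job.
- tape_roll: Bystander: yellow tape roll lying flat, 90 mm across, 24 mm high; origin under its centre.
- bracket: Bystander: steel angle bracket, 70 x 40 mm foot, 44 mm high; origin under its foot's centre.
- screwdriver: Bystander: orange-handled screwdriver lying on the bench along its x; origin under its middle.
- screw_tin: Bystander: small aluminium tin, 70 mm across, 40 mm high; origin under its centre.
- cleaner_bottle: Bystander: white bottle with a blue cap, 68 mm across, 180 mm high; origin under its centre.
- panel_offcut: Bystander: white panel piece lying flat, 140 x 100 x 16 mm; origin under its centre.
- mug: Bystander: blue mug, about 80 mm across and 90 mm high; origin under its centre.

How it is judged:
By the outcome, as a careful person would: the job done as asked, in the order asked, and still so for the second after the job is handed in, with the robot touching nothing.
It also fails if it takes over 56 s, if anything falls off the work surface, if the arm or the gripper's body presses on something with over 40 N, if the wrist force passes 120 N, or if a joint passes its speed limit or range.

### The arm

A 7-joint arm with a two-finger parallel gripper is mounted at the origin on the work surface. World frame = base frame: x ahead of the robot, y to its left, z up, the work surface at z = 0. Lengths are in mm, angles in rad, forces in N, time in s.
With the tool pointing down it reaches from about 400 to 900 mm from the base axis. Payload 5.5 kg.
Tool frame: the origin (TCP) lies on the centre line of the jaws, within the pads' length; the fingertips stand 22 mm ahead of it and the grasp point (between the pads) lies 3 mm ahead of it; z points along the fingers, y is the line along which they close (so a half turn about z gives the same grasp; the last joint's range is limited). The gripper opens to 92 mm and grips with 3 to 60 N. Pads are 19 mm wide; open, the fingers measure 130 mm over their backs; the gripper's body (75 mm by 190 mm) begins 47 mm behind the grasp point.
Start: joints at [1.448, 0.501, -0.427, 1.55, 0.221, 1.138, -0.21], TCP at [244.628, -602.21, 215.129] pointing down, gripper open.
Joint ranges: [-2.88, 2.88], [-0.31, 2.03], [-1.54, 1.56], [0.2, 2.42], [-1.41, 4.55], [0.19, 2.02], [-2.57, 2.57]. Speed limits (rad/s): [2.57, 2.57, 3.14, 3.14, 3.14, 3.14, 3.14].

### API

Orientations are given as a 3x3 rotation matrix whose columns are the frame's x, y, z axes.
In Python, from rig import env, read_camera gives the robot as it stands.
- The arm moves only by the tool step_arm, never from a script. Its argument "deltas" is a list of rows, each an object of numbers: "x", "y", "z": the shift along the world's x, y, z in units of 40 mm (1.0 is 40 mm); "turn": the turn about the world's z in rad; "fingers": the closure, from -1 (fully open) to 1 (shut). A call has 1 to 8 rows; each row is the pose to reach, as a shift and turn from the pose commanded when the call began; what a row does not reach only later rows make up. A row lasts 1/10 s, in which the tool goes at most 50 mm and 8.59 degrees, less where a joint would pass 70% of its speed; a pose out of reach is approached as far as the arm can. A call with a gripper value outside its range is refused whole. The fingers move at their own pace and stop on an object; "squeeze" is the grip in N (left out, the last holds). Time passes only in rows, so rows that repeat a pose let the fingers close. It gives the time, the measured TCP pose, the force, the opening and the grip force at its end, in the units of the state.
- env.sense(): the state, without advancing time (a new reading comes with each control period).
- read_camera(name): name is "scene" or "top"; returns a dict with "pixels" (480x640x3 uint8, blue, green, red), "fx", "fy", "cx", "cy" (pixels), "R" (3x3) and "t" (3): a world point X has camera coordinates R X + t. Camera axes: x right, y down, z forward; pixel columns grow to the right and rows downward; lengths in mm; the calibration is good to about 2 mm. A picture is of the moment at which its call begins. There is no depth.
- env.hand_in(): hands the job in; it is judged then, once.
The state is a dict: "clock": time; "qpos": joint angles; "dq": joint speeds; "joint_torque": joint torques, N m; "eef_pos": TCP position; "eef_rot": TCP orientation; "force": force on the tool from outside, world axes, zero at the start; "torque": the same for the moment, N m; "finger_gap": finger opening in mm; "grasp_force": force on a finger pad.
Only numpy, scipy, OpenCV 4.12 (cv2) and the standard library are available. Lean on these libraries where they do the work, as an engineer would, in place of code of your own. Each camera call takes 0.05 s, during which the arm holds its last target. There are 200 camera calls.

## Working session

There is one attempt and no reset: what is moved stays moved. The work goes in short steps, Python scripts to look and compute and a tool call to move; the robot and the scene stay as the last step left them, time stands still between calls to the robot, and variables do not carry over. Pictures are saved under pics/ and viewed, at most 10 in all, crops included, and the job is handed in when it is done.

Besides the shell and the picture viewer there is one more tool, called as name([rows], argument=value, ...), one row to a line, values as JSON. step_arm: Moves the arm, as the interface text tells. Its arguments: {"type":"object","properties":{"deltas":{"type":"array","items":{"type":"object","properties":{"x":{"type":"number"},"y":{"type":"number"},"z":{"type":"number"},"turn":{"type":"number"},"fingers":{"type":"number"}}}},"squeeze":{"type":"number"}},"required":["deltas"]}

```bash
mkdir -p pics; ls; python3 - <<'E'
from rig import env, read_camera
import cv2,numpy as np
for n in("scene","top"):
    c=read_camera(n); cv2.imwrite(f"pics/{n}0.png",c["pixels"]); print(n,c["fx"],c["cx"],c["cy"],np.round(c["R"],4).tolist(),np.round(c["t"],1).tolist())
s=env.sense();print(s)
E
```

```text
pics
scene 530.3089638123719 323.9793280688881 236.61222766497585 [[0.0993, 0.9951, -0.0019], [0.949, -0.0953, -0.3006], [-0.2993, 0.0281, -0.9537]] [-92.1, -481.3, 1562.0]
top 553.4142575763672 310.2468533062321 232.70549939522436 [[-0.0126, -0.9998, -0.016], [-0.9931, 0.0144, -0.1162], [0.1165, 0.0145, -0.9931]] [52.2, 558.7, 1662.3]
{'clock': 0.1, 'qpos': array([ 1.44821068,  0.50175188, -0.42680871,  1.551329  ,  0.22081121,
        1.13830607, -0.21033212]), 'dq': array([-1.66141022e-03, -2.15880359e-03, -9.13935118e-04, -3.39512359e-03,
       -1.84299565e-03,  4.76042448e-04,  4.62973159e-05]), 'joint_torque': array([-1.19633114e-02, -5.67864418e+01, -5.83893299e+00, -2.79910111e+01,
       -6.89294119e-02,  2.40227493e-02,  3.01629416e-05]), 'eef_pos': array([ 244.30519546, -601.64515107,  214.19042907]), 'eef_rot': array([[ 9.26496068e-01,  3.76303958e-01, -6.06206495e-04],
       [ 3.76304443e-01, -9.26494635e-01,  1.63004163e-03],
       [ 5.17440533e-05, -1.73834536e-03, -9.99998488e-01]]), 'force': array([-0.02016489, -0.00096472,  0.51267976]), 'torque': array([ 0.03647444,  0.00697437, -0.04759362]), 'grasp_force': 0.0, 'finger_gap': 91.74291846620817}
```

View pics/scene0.png

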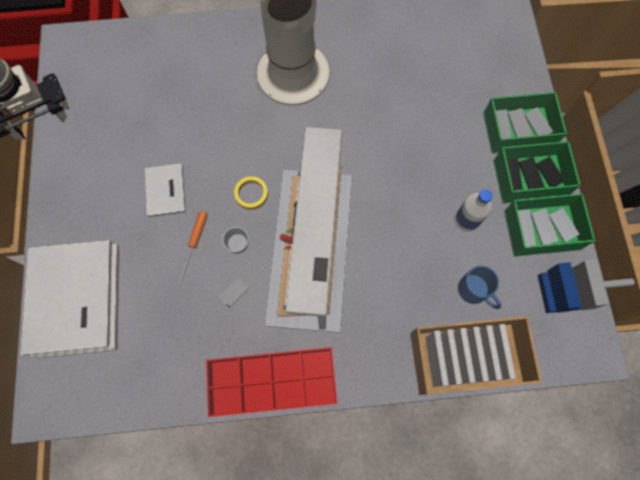

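View pics/top0.png

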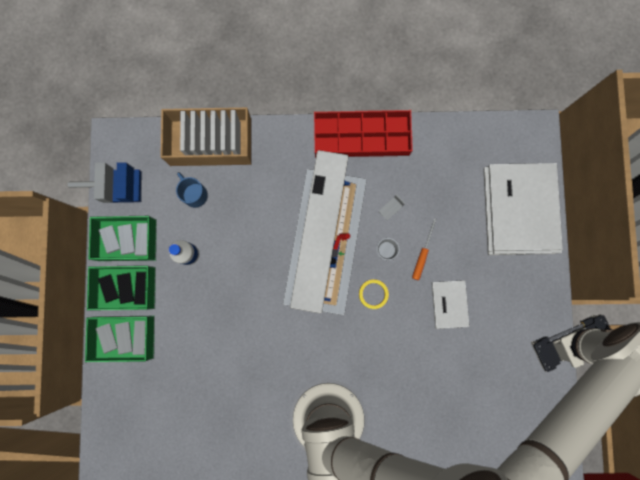

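```bash
cat > h.py <<'E'
import cv2,numpy as np
from rig import env, read_camera
def ray(c,u,v):
    R=np.array(c["R"]);t=np.array(c["t"]);o=-R.T@t
    d=R.T@np.array([(u-c["cx"])/c["fx"],(v-c["cy"])/c["fy"],1]);return o,d/np.linalg.norm(d)
def onz(c,p,z):
    o,d=ray(c,*p);return o+d*(z-o[2])/d[2]
def tri(c1,p1,c2,p2):
    o1,d1=ray(c1,*p1);o2,d2=ray(c2,*p2)
    s=np.linalg.lstsq(np.c_[d1,-d2],o2-o1,rcond=None)[0]
    a=o1+s[0]*d1;b=o2+s[1]*d2;return (a+b)/2,np.linalg.norm(a-b)
def proj(c,X):
    q=np.array(c["R"])@X+c["t"];return np.array([c["fx"]*q[0]/q[2]+c["cx"],c["fy"]*q[1]/q[2]+c["cy"]])
E
python3 - <<'E'
from h import *
S=read_camera("scene");T=read_camera("top")
for n,c,(x0,y0,x1,y1) in(("s",S,(260,115,360,335)),("t",T,(280,145,380,320))):
    im=c["pixels"][y0:y1,x0:x1]
    m=((im.min(2)>165)&(im.max(2).astype(int)-im.min(2)<40)).astype(np.uint8)
    k,l,st,_=cv2.connectedComponentsWithStats(m);i=1+st[1:,4].argmax()
    cn=max(cv2.findContours((l==i).astype(np.uint8),0,2)[0],key=cv2.contourArea)
    r=cv2.minAreaRect(cn);b=cv2.boxPoints(r)+[x0,y0];print(n,st[i],r[1],b.tolist())
    W=np.array([onz(c,p,257) for p in b]);print(np.round(W,1).tolist(),[round(np.linalg.norm(W[j]-W[j-1]),1) for j in range(4)])
im=cv2.resize(T["pixels"][170:320,315:375],None,fx=4,fy=4,interpolation=2)
im2=cv2.resize(S["pixels"][165:325,265:325],None,fx=4,fy=4,interpolation=2)
o=np.zeros((600,500,3),np.uint8);o[:,:240]=im[:600];o[:,260:500]=im2[:600];cv2.imwrite("pics/z1.png",o)
E
```

```text
s [  26   12   55  187 6389] (39.65465545654297, 184.51185607910156) [[285.0901622772217, 310.0082092285156], [301.79508209228516, 126.25409698486328], [341.28688049316406, 129.84425354003906], [324.5819625854492, 313.5983581542969]]
[[741.9, -61.6, 257.0], [321.9, 9.6, 257.0], [340.2, 99.0, 257.0], [757.4, 18.7, 257.0]] [np.float64(81.7), np.float64(426.0), np.float64(91.3), np.float64(424.8)]
t [  11    7   56  161 4535] (30.735973358154297, 158.71731567382812) [[289.9677791595459, 307.0096130371094], [317.4143600463867, 150.6834421157837], [347.6872787475586, 155.99853515625], [320.2406997680664, 312.32470703125]]
[[338.2, 96.9, 257.0], [756.0, 19.2, 257.0], [739.9, -62.3, 257.0], [323.4, 17.9, 257.0]] [np.float64(80.3), np.float64(425.0), np.float64(83.0), np.float64(424.1)]
```

View pics/z1.png

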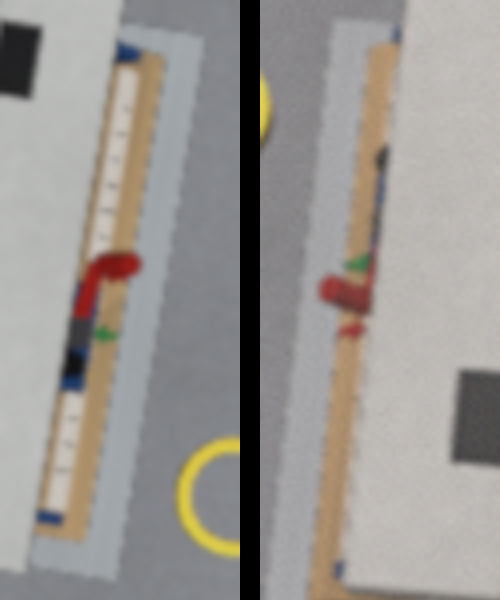

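```bash
cat > fr.py <<'E'
from h import *
a=np.radians(-10.8);Rr=np.array([[np.cos(a),-np.sin(a),0],[np.sin(a),np.cos(a),0],[0,0,1]])
b=np.radians(38);Rb=np.array([[1,0,0],[0,np.cos(b),-np.sin(b)],[0,np.sin(b),np.cos(b)]])
C=np.array([540,17.5,0.])   # lamp centre
E
python3 - <<'E'
from fr import *
S=read_camera("scene");T=read_camera("top")
f=lambda P:np.round(Rr.T@(P-C),1)
for n,t,s in (("knobtop",(348.25,236),(282,237)),("green",(341.2,253.3),(289.5,230.5))):
    P,e=tri(T,t,S,s);print(n,np.round(P,1),round(e,1),f(P))
for p in((365.75,179.25),(344.25,315)):
    for z in (0,10): print("footT",z,f(onz(T,p,z)))
for p in ((265+73/4,165+20/4),(265+8/4,325-10)):
    for z in (0,10): print("footS",z,f(onz(S,p,z)))
# end blocks & arrows, masks
for n,c,(x0,y0,x1,y1) in(("S",S,(270,165,325,325)),("T",T,(315,170,370,320))):
    im=c["pixels"][y0:y1,x0:x1];h=cv2.cvtColor(im,cv2.COLOR_BGR2HSV)
    for nm,lo,hi in(("green",(45,70,40),(85,255,255)),("red",(170,110,60),(180,255,255)),("red0",(0,140,60),(6,255,255)),("blue",(105,110,30),(130,255,255))):
        k,l,st,ce=cv2.connectedComponentsWithStats(cv2.inRange(h,lo,hi))
        for i in range(1,k):
            if st[i,4]>5: print(n,nm,(st[i,:4]+[x0,y0,0,0]).tolist(),st[i,4],np.round(ce[i]+[x0,y0],1))
E
```

```text
knobtop [538.4 -65.2 115.6] 3.5 [ 14.  -81.6 115.6]
green [495.1 -48.2  29.8] 1.8 [-31.8 -72.9  29.8]
footT 0 [ 215.1 -111.3    0. ]
footT 10 [ 212.8 -110.8   10. ]
footT 0 [-214.5 -115.7    0. ]
footT 10 [-214.3 -115.3   10. ]
footS 0 [-215.3 -111.3    0. ]
footS 10 [-210.8 -110.    10. ]
footS 0 [ 188.2 -107.4    0. ]
footS 10 [ 189.7 -106.2   10. ]
S green [287, 229, 5, 4] 12 [289.5 230.4]
S red0 [281, 235, 10, 6] 26 [284.8 237.2]
S red0 [286, 247, 4, 2] 6 [287.5 247.3]
T green [339, 252, 5, 3] 13 [340.8 253.2]
T red [334, 241, 2, 6] 7 [334.6 243.6]
T red [334, 244, 5, 6] 11 [336.6 246.9]
T red0 [334, 233, 15, 16] 90 [340.8 238.4]
T blue [345, 182, 4, 3] 11 [346.4 183.1]
T blue [331, 263, 4, 4] 15 [332.6 264.6]
```

The two pictures show the rest with its lamp bar (scene about 285–341, 126–314; top about 290–348, 151–312). The red lever knob is at scene (282,237) and top (348,236). The green arrow is at scene (289.5,230), and the red one at scene (287.5,247), further along +x. The tool can only point straight down, so I'll grip the lever knob on its downhill side, clear of the lamp.

step_arm([
  {"z": 1.2},
  {"x": 1,"y": 1.5,"z": 2.5,"turn": 0.14},
  {"x": 1.6,"y": 2.5,"z": 2.5,"turn": 0.28},
  {"x": 2.1,"y": 3.5,"z": 2.5,"turn": 0.42},
  {"x": 2.7,"y": 4.5,"z": 2.5,"turn": 0.56},
  {"x": 3.2,"y": 5.5,"z": 2.5,"turn": 0.7},
  {"x": 3.8,"y": 6.5,"z": 2.5,"turn": 0.84},
  {"x": 4.3,"y": 7.5,"z": 2.5,"turn": 0.997},
], squeeze=40)

```text
validation failed for argument at $.de...
```

step_arm([
  {"x": 0.0,"y": 0.0,"z": 1.2,"turn": 0.0,"fingers": -1.0},
  {"x": 1.0,"y": 1.5,"z": 2.5,"turn": 0.14,"fingers": -1.0},
  {"x": 1.6,"y": 2.5,"z": 2.5,"turn": 0.28,"fingers": -1.0},
  {"x": 2.1,"y": 3.5,"z": 2.5,"turn": 0.42,"fingers": -1.0},
  {"x": 2.7,"y": 4.5,"z": 2.5,"turn": 0.56,"fingers": -1.0},
  {"x": 3.2,"y": 5.5,"z": 2.5,"turn": 0.7,"fingers": -1.0},
  {"x": 3.8,"y": 6.5,"z": 2.5,"turn": 0.84,"fingers": -1.0},
  {"x": 4.3,"y": 7.5,"z": 2.5,"turn": 0.997,"fingers": -1.0},
], squeeze=40)

```text
clock: 1.1
eef_pos: [413.8, -307.4, 315.5]
eef_rot: [[0.188, 0.982, 0.0], [0.982, -0.188, -0.001], [-0.001, 0.001, -1.0]]
force: [1.1, 0.3, 0.2]
finger_gap: 91.5
grasp_force: 0.0
```

step_arm([
  {"x": 0.5,"y": 1.0,"z": 0.0,"turn": 0.0,"fingers": -1.0},
  {"x": 1.0,"y": 1.9,"z": 0.0,"turn": 0.0,"fingers": -1.0},
  {"x": 1.5,"y": 2.8,"z": 0.0,"turn": 0.0,"fingers": -1.0},
  {"x": 2.0,"y": 3.7,"z": 0.0,"turn": 0.0,"fingers": -1.0},
  {"x": 2.5,"y": 4.6,"z": -0.6,"turn": 0.0,"fingers": -1.0},
  {"x": 2.98,"y": 5.4,"z": -1.4,"turn": 0.0,"fingers": -1.0},
  {"x": 2.98,"y": 5.5,"z": -2.4,"turn": 0.0,"fingers": -1.0},
  {"x": 2.98,"y": 5.5,"z": -3.0,"turn": 0.0,"fingers": -1.0},
], squeeze=40)

```text
clock: 1.9
eef_pos: [531.3, -86.6, 192.6]
eef_rot: [[0.19, 0.982, -0.002], [0.982, -0.19, 0.001], [0.001, -0.003, -1.0]]
force: [0.2, -0.8, -0.8]
finger_gap: 91.7
grasp_force: 0.0
```

step_arm([
  {"x": 0.0,"y": 0.0,"z": -0.5,"turn": 0.0,"fingers": -1.0},
  {"x": 0.0,"y": 0.0,"z": -1.0,"turn": 0.0,"fingers": -1.0},
  {"x": 0.0,"y": 0.0,"z": -1.4,"turn": 0.0,"fingers": -1.0},
  {"x": 0.0,"y": 0.0,"z": -1.4,"turn": 0.0,"fingers": -1.0},
], squeeze=40)

```text
clock: 2.3
eef_pos: [530.5, -89.2, 137.1]
eef_rot: [[0.194, 0.981, -0.004], [0.981, -0.194, 0.001], [0.0, -0.004, -1.0]]
force: [-0.5, -0.3, 0.2]
finger_gap: 91.7
grasp_force: 0.0
```

```bash
python3 - <<'E'
from h import *
S=read_camera("scene");T=read_camera("top")
o=np.zeros((560,760,3),np.uint8)
o[:,:370]=cv2.resize(T["pixels"][165:305,295:385],(370,560),interpolation=2)
o[:,390:]=cv2.resize(S["pixels"][165:305,250:340],(370,560),interpolation=2);cv2.imwrite("pics/z2.png",o)
s=env.sense();print(s["eef_pos"],s["force"])
E
```

```text
[532.39936929 -89.08588395 139.3857103 ] [0.67404161 0.40230402 0.87902851]
```

View pics/z2.png

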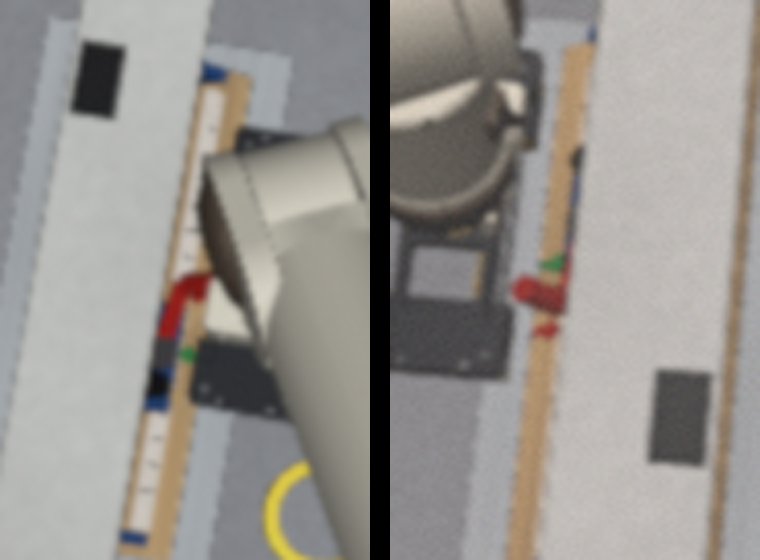

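The gripper is beside the knob with a gap of roughly 20 mm to the lamp edge (top view: body edge near column 195, lamp edge near 172 in the crop). Next I lower it, then ease it uphill.

step_arm([
  {"x": 0.0,"y": 0.0,"z": -0.4,"turn": 0.0,"fingers": -1.0},
  {"x": 0.0,"y": 0.0,"z": -0.75,"turn": 0.0,"fingers": -1.0},
  {"x": 0.0,"y": 0.0,"z": -0.75,"turn": 0.0,"fingers": -1.0},
  {"x": 0.05,"y": 0.2,"z": -0.75,"turn": 0.0,"fingers": -1.0},
  {"x": 0.05,"y": 0.3,"z": -0.75,"turn": 0.0,"fingers": -1.0},
  {"x": 0.05,"y": 0.3,"z": -0.75,"turn": 0.0,"fingers": -1.0},
  {"x": 0.05,"y": 0.3,"z": -0.75,"turn": 0.0,"fingers": -1.0},
], squeeze=40)

```text
clock: 3.1
eef_pos: [534.6, -76.8, 109.6]
eef_rot: [[0.193, 0.981, 0.001], [0.981, -0.193, -0.0], [-0.0, 0.001, -1.0]]
force: [0.1, 0.2, -0.1]
finger_gap: 91.6
grasp_force: 0.0
```

step_arm([
  {"x": 0.07,"y": 0.2,"z": 0.0,"turn": 0.0,"fingers": -1.0},
  {"x": 0.07,"y": 0.2,"z": 0.0,"turn": 0.0,"fingers": 0.0},
  {"x": 0.07,"y": 0.2,"z": 0.0,"turn": 0.0,"fingers": 1.0},
  {"x": 0.07,"y": 0.2,"z": 0.0,"turn": 0.0,"fingers": 1.0},
  {"x": 0.07,"y": 0.2,"z": 0.0,"turn": 0.0,"fingers": 1.0},
  {"x": 0.07,"y": 0.2,"z": 0.0,"turn": 0.0,"fingers": 1.0},
], squeeze=30)

```text
clock: 3.7
eef_pos: [537.0, -69.4, 109.1]
eef_rot: [[0.194, 0.981, -0.0], [0.981, -0.194, -0.0], [-0.0, -0.0, -1.0]]
force: [0.3, -0.2, -0.0]
finger_gap: 56.3
grasp_force: 0.0
```

step_arm([
  {"x": 0.0,"y": 0.0,"z": 0.0,"turn": 0.0,"fingers": 1.0},
  {"x": 0.0,"y": 0.0,"z": 0.0,"turn": 0.0,"fingers": 1.0},
  {"x": 0.0,"y": 0.0,"z": 0.0,"turn": 0.0,"fingers": 1.0},
  {"x": 0.0,"y": 0.0,"z": 0.0,"turn": 0.0,"fingers": 1.0},
  {"x": 0.0,"y": 0.0,"z": 0.0,"turn": 0.0,"fingers": 1.0},
  {"x": 0.0,"y": 0.0,"z": 0.0,"turn": 0.0,"fingers": 1.0},
], squeeze=30)

```text
clock: 4.3
eef_pos: [538.2, -69.4, 109.5]
eef_rot: [[0.194, 0.981, 0.002], [0.981, -0.194, -0.0], [0.0, 0.002, -1.0]]
force: [2.9, -0.0, -1.6]
finger_gap: 15.0
grasp_force: 30.0
```

step_arm([
  {"x": -0.045,"y": -0.085,"z": -0.07,"turn": 0.0,"fingers": 1.0},
  {"x": -0.095,"y": -0.165,"z": -0.14,"turn": 0.0,"fingers": 1.0},
  {"x": -0.16,"y": -0.24,"z": -0.21,"turn": 0.0,"fingers": 1.0},
  {"x": -0.23,"y": -0.315,"z": -0.275,"turn": 0.0,"fingers": 1.0},
  {"x": -0.23,"y": -0.315,"z": -0.275,"turn": 0.0,"fingers": 1.0},
  {"x": -0.23,"y": -0.315,"z": -0.275,"turn": 0.0,"fingers": 1.0},
], squeeze=30)

```text
clock: 4.9
eef_pos: [527.1, -82.8, 97.6]
eef_rot: [[0.195, 0.981, -0.001], [0.981, -0.195, -0.001], [-0.001, -0.001, -1.0]]
force: [4.4, -3.2, -3.3]
finger_gap: 15.3
grasp_force: 30.0
```

```bash
python3 - <<'E'
from h import *
S=read_camera("scene");T=read_camera("top")
o=np.zeros((560,760,3),np.uint8)
o[:,:370]=cv2.resize(T["pixels"][165:305,295:385],(370,560),interpolation=2)
o[:,390:]=cv2.resize(S["pixels"][165:305,250:340],(370,560),interpolation=2);cv2.imwrite("pics/z3.png",o)
s=env.sense();print(s["eef_pos"],s["force"],s["finger_gap"],s["grasp_force"])
E
```

```text
[527.50174251 -82.45081436  97.93836617] [ 3.4254917  -4.22608692 -2.36519391] 15.139382888481268 29.99941349029541
```

View pics/z3.png

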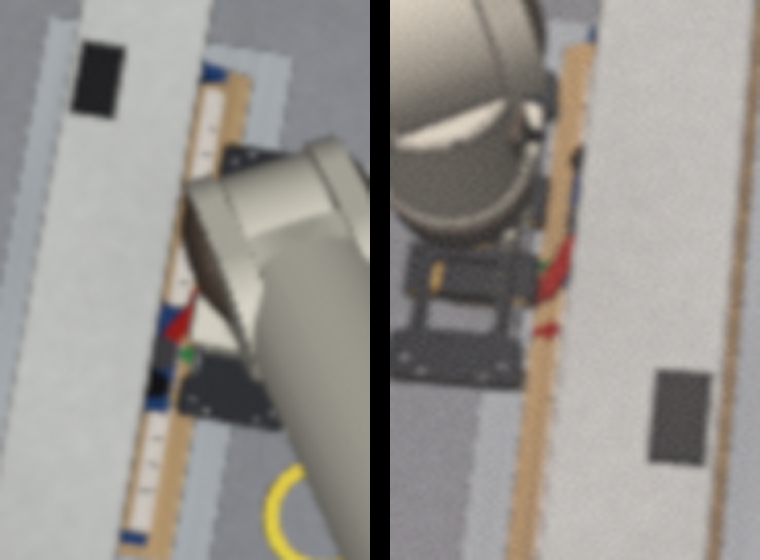

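Lever follows the grip (now about 35° downhill of the rail, red arm at top (180,320) / scene (555,270) in the crops). I carry on round the arc.

step_arm([
  {"x": -0.12,"y": -0.095,"z": -0.09,"turn": 0.0,"fingers": 1.0},
  {"x": -0.255,"y": -0.18,"z": -0.175,"turn": 0.0,"fingers": 1.0},
  {"x": -0.4,"y": -0.24,"z": -0.245,"turn": 0.0,"fingers": 1.0},
  {"x": -0.57,"y": -0.295,"z": -0.31,"turn": 0.0,"fingers": 1.0},
  {"x": -0.74,"y": -0.325,"z": -0.36,"turn": 0.0,"fingers": 1.0},
  {"x": -0.915,"y": -0.34,"z": -0.395,"turn": 0.0,"fingers": 1.0},
  {"x": -1.1,"y": -0.33,"z": -0.415,"turn": 0.0,"fingers": 1.0},
  {"x": -1.1,"y": -0.33,"z": -0.415,"turn": 0.0,"fingers": 1.0},
], squeeze=30)

```text
clock: 5.8
eef_pos: [484.5, -93.9, 82.3]
eef_rot: [[0.193, 0.981, 0.003], [0.981, -0.193, 0.001], [0.001, 0.003, -1.0]]
force: [2.3, 1.1, 4.1]
finger_gap: 15.4
grasp_force: 30.0
```

step_arm([
  {"x": -0.1,"y": 0.02,"z": 0.0,"turn": 0.0,"fingers": 1.0},
  {"x": -0.2,"y": 0.04,"z": 0.0,"turn": 0.0,"fingers": 1.0},
  {"x": -0.2,"y": 0.04,"z": 0.0,"turn": 0.0,"fingers": 1.0},
], squeeze=30)

```text
clock: 6.1
eef_pos: [477.5, -92.6, 82.4]
eef_rot: [[0.193, 0.981, 0.004], [0.981, -0.193, 0.001], [0.001, 0.004, -1.0]]
force: [5.1, 1.0, 4.2]
finger_gap: 14.9
grasp_force: 30.0
```

```bash
python3 - <<'E'
from fr import *
S=read_camera("scene");T=read_camera("top")
o=np.zeros((560,760,3),np.uint8)
o[:,:370]=cv2.resize(T["pixels"][165:305,295:385],(370,560),interpolation=2)
o[:,390:]=cv2.resize(S["pixels"][165:305,250:340],(370,560),interpolation=2);cv2.imwrite("pics/z4.png",o)
s=env.sense();print(s["eef_pos"],s["force"],s["finger_gap"])
# red & green arrow on bed plane (3mm off), rail frame about O
O=C-Rr[:,1]*11
n=Rr@Rb[:,2];p0=O+[0,0,75]+3*n
for nm,c,p in(("red",S,(287.5,247.3)),("greenS",S,(289.5,230.4)),("greenT",T,(340.8,253.2))):
    o_,d=ray(c,*p);P=o_+d*((p0-o_)@n)/(d@n);print(nm,np.round(P,1),np.round(Rb.T@(Rr.T@(P-O)-[0,0,75]),1))
E
```

```text
[477.46316765 -92.56885933  82.27127848] [4.96419038 1.4504483  5.0814071 ] 15.475841454947474
red [540.5 -56.   31.1] [ 14.3 -75.2   3. ]
greenS [495.3 -47.2  31.2] [-31.8 -74.9   3. ]
greenT [495.3 -47.8  30.7] [-31.6 -75.7   3. ]
```

View pics/z4.png

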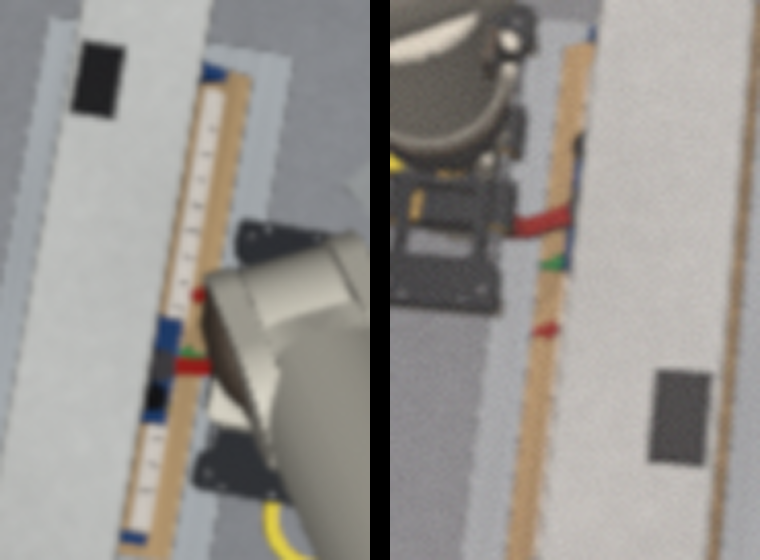

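```bash
python3 - <<'E'
from fr import *
S=read_camera("scene");T=read_camera("top")
o=np.zeros((560,780,3),np.uint8)
o[:,:380]=cv2.resize(T["pixels"][232:280,322:354],(380,560),interpolation=2)
o[:,400:]=cv2.resize(S["pixels"][195:255,275:315],(380,560),interpolation=2);cv2.imwrite("pics/z5.png",o)
h=cv2.cvtColor(T["pixels"],cv2.COLOR_BGR2HSV)
print(h[258:272,332:346].tolist().__len__())
for v in range(256,272): print(v,[tuple(int(q) for q in h[v,u]) for u in range(336,345)])
E
```

```text
14
256 [(175, 41, 69), (179, 128, 100), (0, 188, 134), (1, 208, 142), (1, 208, 142), (1, 208, 141), (1, 208, 141), (1, 208, 140), (1, 207, 138)]
257 [(173, 47, 70), (179, 125, 100), (1, 183, 134), (2, 202, 143), (1, 202, 143), (1, 203, 143), (1, 205, 144), (1, 205, 144), (1, 206, 141)]
258 [(157, 32, 71), (178, 93, 104), (5, 146, 138), (6, 161, 146), (5, 161, 147), (6, 164, 148), (5, 167, 150), (3, 159, 149), (1, 143, 144)]
259 [(118, 43, 88), (0, 38, 113), (12, 99, 149), (13, 114, 157), (13, 115, 157), (13, 115, 159), (12, 112, 160), (10, 88, 156), (2, 50, 144)]
260 [(113, 54, 103), (9, 32, 127), (16, 86, 158), (17, 99, 163), (17, 100, 163), (17, 98, 164), (17, 90, 167), (16, 58, 164), (13, 12, 147)]
261 [(116, 40, 109), (14, 40, 139), (17, 85, 162), (17, 97, 165), (17, 98, 164), (17, 95, 166), (17, 82, 167), (17, 47, 164), (20, 5, 147)]
262 [(131, 20, 102), (15, 60, 145), (17, 90, 164), (18, 97, 165), (17, 97, 165), (17, 94, 165), (18, 79, 164), (18, 39, 157), (60, 2, 142)]
263 [(0, 19, 108), (16, 72, 155), (17, 92, 166), (18, 97, 165), (17, 97, 166), (17, 94, 165), (17, 74, 161), 
[... 445 characters left out ...]
267 [(19, 81, 141), (18, 95, 164), (17, 97, 168), (17, 97, 166), (17, 96, 168), (17, 83, 169), (17, 46, 166), (45, 3, 157), (100, 5, 153)]
268 [(18, 76, 147), (17, 95, 166), (17, 97, 168), (17, 96, 167), (17, 95, 167), (17, 80, 166), (16, 38, 162), (90, 3, 161), (98, 6, 163)]
269 [(16, 70, 157), (17, 94, 169), (17, 96, 168), (17, 96, 167), (17, 93, 167), (17, 74, 163), (17, 26, 155), (102, 8, 163), (103, 11, 168)]
270 [(16, 71, 165), (17, 94, 171), (17, 97, 168), (17, 97, 168), (17, 93, 168), (17, 69, 160), (17, 12, 149), (101, 12, 165), (101, 12, 168)]
271 [(17, 77, 170), (17, 95, 171), (17, 97, 168), (17, 96, 168), (17, 92, 169), (17, 63, 162), (23, 7, 150), (105, 12, 166), (103, 14, 167)]
```

View pics/z5.png

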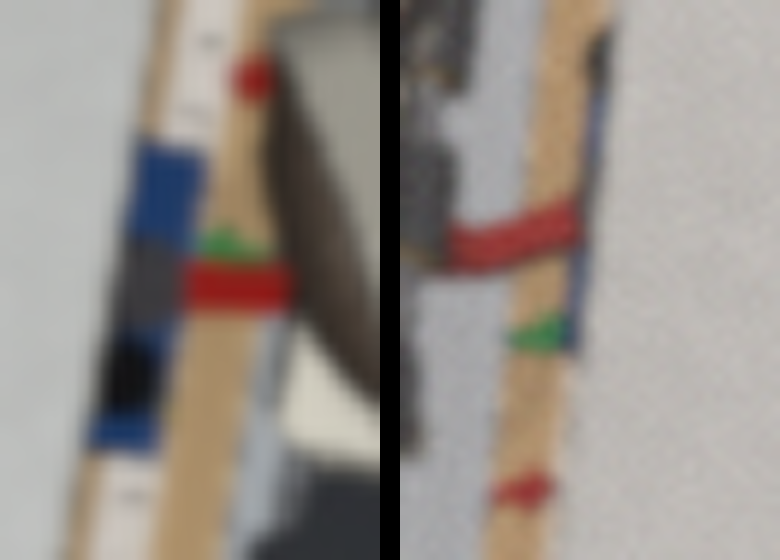

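```bash
python3 - <<'E'
import cv2,numpy as np
for f in("top0","z"):
    if f=="z":
        from rig import read_camera; im=read_camera("top")["pixels"]
    else: im=cv2.imread(f"pics/{f}.png")
    h=cv2.cvtColor(im,cv2.COLOR_BGR2HSV)
    print(f)
    for v in range(246,266): print(v,' '.join('%3d/%3d/%3d'%tuple(h[v,u]) for u in range(331,341)))
E
```

```text
top0
246  45/  3/179   8/  7/153 177/ 66/116 179/181/128   1/209/143   0/205/142 177/187/132 171/116/114 176/ 35/124  16/ 74/161
247  40/  4/177   6/ 17/152   1/ 94/125   0/193/135   1/209/143   0/200/140 175/171/124 162/ 78/ 98   0/ 28/119  17/ 80/156
248  30/  3/173   6/ 24/146   1/110/125   0/184/133   0/191/135 179/187/132 173/153/118 148/ 49/ 93  10/ 32/118  16/ 86/152
249  40/  5/166   8/ 16/126   0/ 77/ 96 179/126/ 99 179/134/101 176/141/103 167/106/ 96 138/ 33/101  14/ 39/131  17/ 85/153
250  45/  3/159  10/  7/109 171/ 25/ 72 172/ 42/ 67 173/ 48/ 69 169/ 60/ 72 141/ 46/ 77 137/ 18/100  18/ 55/135  19/ 86/148
251  40/  5/154  30/  3/ 98 150/  8/ 64 140/ 13/ 61 150/ 13/ 61 135/ 24/ 64 117/ 33/ 78  45/  5/ 99  29/ 55/126  33/ 78/124
252  40/  5/151   0/  0/ 92 135/  8/ 62 130/ 12/ 62 130/ 13/ 61 128/ 16/ 64 103/ 23/ 76  68/ 38/100  53/ 77/119  55/102/120
253  38/  7/146   0/  0/ 88 130/ 12/ 62 135/ 16/ 62 130/ 13/ 61 135/  8/ 63  83/ 13/ 76  65/ 51/100  63/104/115  64/134/118
254  30/  4/136   0/  3/ 83 135/  8/ 61 135/ 16/ 62 135/ 16/ 62 135/ 15/ 66  30/  6/ 82  44/ 40/109  52
[... 3166 characters left out ...]
/109/ 77 110/112/ 89 113/ 57/103   9/ 32/126  16/ 86/157  17/ 99/163  17/100/163
261 113/ 17/ 60 110/ 98/ 39 110/112/ 48 110/135/ 66 110/119/ 88 116/ 38/108  14/ 40/139  17/ 85/162  17/ 97/165  17/ 97/165
262   0/  0/ 43 120/ 31/ 25 113/ 79/ 29 110/122/ 46 113/ 95/ 75 131/ 20/102  16/ 60/145  17/ 90/164  18/ 97/165  17/ 97/165
263  90/  8/ 33 120/ 12/ 21 120/ 35/ 22 113/ 90/ 34 114/ 58/ 66   4/ 19/107  16/ 72/155  17/ 92/166  17/ 97/166  18/ 97/165
264 120/  9/ 29 135/ 23/ 22 130/ 35/ 22 111/ 54/ 33 116/ 27/ 66  13/ 35/116  17/ 77/160  17/ 93/167  17/ 98/166  17/ 97/166
265 120/  9/ 27 120/ 23/ 22 120/ 33/ 23 113/ 57/ 36 130/ 11/ 67  16/ 49/120  17/ 84/160  17/ 95/167  17/ 97/166  17/ 98/167
```

```bash
cat >> fr.py <<'E'
O=C-Rr[:,1]*11
n=Rr@Rb[:,2]
def bed(c,p,h):
    p0=O+[0,0,75]+h*n
    o_,d=ray(c,*p);P=o_+d*((p0-o_)@n)/(d@n);return np.round(Rb.T@(Rr.T@(P-O)-[0,0,75]),1)
E
python3 - <<'E'
from fr import *
T=read_camera("top")
print("ptr0",bed(T,(337,263.7),3),"ptr1",bed(T,(336.2,267),3),"knob0",bed(T,(332.7,260.8),74),"knob1",bed(T,(332,264.3),74),"redT",bed(T,(343.5,238.7),3), "blockends",bed(T,(335,270.6),32),bed(T,(338.5,243.8),32))
print("red arrow pix",proj(T,O+[0,0,75]+Rr@Rb@np.array([14.3,-63,3])))
s=env.sense();print(np.round(Rb.T@(Rr.T@(s["eef_pos"]-[0,0,3]-O)-[0,0,75]),1))
h=cv2.cvtColor(T["pixels"],cv2.COLOR_BGR2HSV)
for v in range(234,246): print(v,' '.join('%3d/%3d/%3d'%tuple(h[v,u]) for u in range(338,348)))
E
```

```text
ptr0 [-65.6 -68.    3. ] ptr1 [-75.9 -67.1   3. ] knob0 [-66.2   7.3  74. ] knob1 [-76.4   7.6  74. ] redT [ 13.7 -76.5   3. ] blockends [-89.3 -41.3  32. ] [ -9.2 -37.1  32. ]
red arrow pix [340.19661101 237.61396849]
[-40.8 -83.2  70.3]
234  16/ 19/197  16/ 17/195  17/ 18/196  17/ 33/195  17/ 67/180  17/ 87/159  17/ 73/130  18/ 42/110  20/ 28/111  22/ 25/114
235  16/ 18/189  16/ 16/176  17/ 20/181  17/ 36/189  16/ 73/177  16/ 93/153  15/ 77/122  20/ 36/106  22/ 24/117  24/ 21/123
236  18/ 17/193  16/ 18/187  16/ 23/188  14/ 46/187  12/ 89/170  10/118/147  10/104/115  14/ 45/ 97  24/ 23/113  25/ 22/130
237  18/ 17/199  16/ 19/199  11/ 28/194   7/ 58/179   6/119/157   5/157/138   4/141/110   8/ 67/ 84  22/ 27/104  23/ 23/134
238  18/ 17/200  15/ 18/201   9/ 32/193   4/ 75/170   2/149/147   2/191/132   3/177/105   7/ 94/ 73  21/ 28/ 90  23/ 24/127
239  16/ 16/202  15/ 18/202  11/ 33/193   7/ 79/167   4/153/145   2/191/131   3/177/105   6/114/ 67  16/ 38/ 74  23/ 26/116
240  16/ 17/197  15/ 18/199  14/ 33/194  12/ 75/173   9/129/150   7/152/131   7/139/ 99  10/100/ 61  16/ 42/ 67  22/ 26/108
241  18/ 17/181  16/ 20/187  16/ 37/192  16/ 75/177  15/105/161  14/113/138  14/107/ 93  13/ 81/ 57  16/ 53/ 62  20/ 33/ 93
242  15/ 16/186  16/ 24/184  17/ 43/188  17/ 80/178  17/ 98/166  17/ 99/142  16/ 93/ 90  13/ 74/ 55  15/ 63/ 57  18/ 39/ 78
243  15/ 16/186  17/ 25/187  17/ 49/188  17/ 82/177  17/ 97/165  18/ 98/138  16/ 94/ 84  14/ 74/ 52  15/ 65/ 55  16/ 49/ 68
244 130/  5/146  14/ 23/168  17/ 55/181  17/ 86/174  18/ 96/159  17/ 96/127  17/ 93/ 74  14/ 68/ 49  13/ 65/ 55  13/ 56/ 64
245 113/ 58/119 176/ 13/137  16/ 66/171  18/ 91/171  17/ 97/155  18/ 97/121  16/ 86/ 71  13/ 71/ 50  13/ 65/ 55  12/ 60/ 64
```

Lever is fully open against its stop. It was pushed there with about 5 N, and the carriage crept about 10 mm towards −x. Pointer and knob are both at about x = −76 and the red arrow is at x = +14, so the carriage must go +90 mm. I'll regrip on the lever arm's flat sides so that dragging it won't close the lever.

step_arm([
  {"x": 0.0,"y": 0.0,"z": 0.0,"turn": 0.0,"fingers": 0.1},
  {"x": 0.0,"y": 0.0,"z": 0.0,"turn": 0.0,"fingers": 0.1},
  {"x": 0.0,"y": 0.0,"z": 0.0,"turn": 0.0,"fingers": 0.1},
  {"x": 0.0,"y": 0.3,"z": 0.0,"turn": 0.0,"fingers": 0.1},
  {"x": 0.04,"y": 0.6,"z": -0.1,"turn": 0.0,"fingers": 0.1},
  {"x": 0.08,"y": 0.8,"z": -0.25,"turn": 0.0,"fingers": 0.1},
  {"x": 0.08,"y": 0.9,"z": -0.25,"turn": 0.0,"fingers": 0.1},
  {"x": 0.08,"y": 0.9,"z": -0.25,"turn": 0.0,"fingers": 0.1},
], squeeze=20)

```text
clock: 7.2
eef_pos: [478.5, -56.3, 71.2]
eef_rot: [[0.192, 0.981, -0.001], [0.981, -0.192, 0.0], [0.0, -0.001, -1.0]]
force: [-0.9, -0.3, 0.3]
finger_gap: 41.2
grasp_force: 0.0
```

step_arm([
  {"x": 0.03,"y": 0.0,"z": 0.0,"turn": 0.0,"fingers": 1.0},
  {"x": 0.03,"y": 0.0,"z": 0.0,"turn": 0.0,"fingers": 1.0},
  {"x": 0.03,"y": 0.0,"z": 0.0,"turn": 0.0,"fingers": 1.0},
  {"x": 0.03,"y": 0.0,"z": 0.0,"turn": 0.0,"fingers": 1.0},
  {"x": 0.03,"y": 0.0,"z": 0.0,"turn": 0.0,"fingers": 1.0},
], squeeze=20)

```text
clock: 7.7
eef_pos: [481.1, -57.4, 71.9]
eef_rot: [[0.194, 0.981, 0.002], [0.981, -0.194, 0.0], [0.001, 0.002, -1.0]]
force: [1.3, 0.7, 1.9]
finger_gap: 5.6
grasp_force: 1.5
```

step_arm([
  {"x": 0.0,"y": 0.0,"z": 0.0,"turn": 0.0,"fingers": 1.0},
  {"x": 0.0,"y": 0.0,"z": 0.0,"turn": 0.0,"fingers": 1.0},
], squeeze=20)

```text
clock: 7.9
eef_pos: [480.8, -57.1, 71.9]
eef_rot: [[0.194, 0.981, 0.001], [0.981, -0.194, 0.0], [0.001, 0.001, -1.0]]
force: [0.5, 0.7, 2.9]
finger_gap: 0.2
grasp_force: 1.9
```

```bash
python3 - <<'E'
from h import *
S=read_camera("scene");T=read_camera("top")
o=np.zeros((560,780,3),np.uint8)
o[:,:380]=cv2.resize(T["pixels"][220:290,315:362],(380,560),interpolation=2)
o[:,400:]=cv2.resize(S["pixels"][180:260,265:319],(380,560),interpolation=2);cv2.imwrite("pics/z6.png",o)
E
```

```text
(no output)
```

View pics/z6.png

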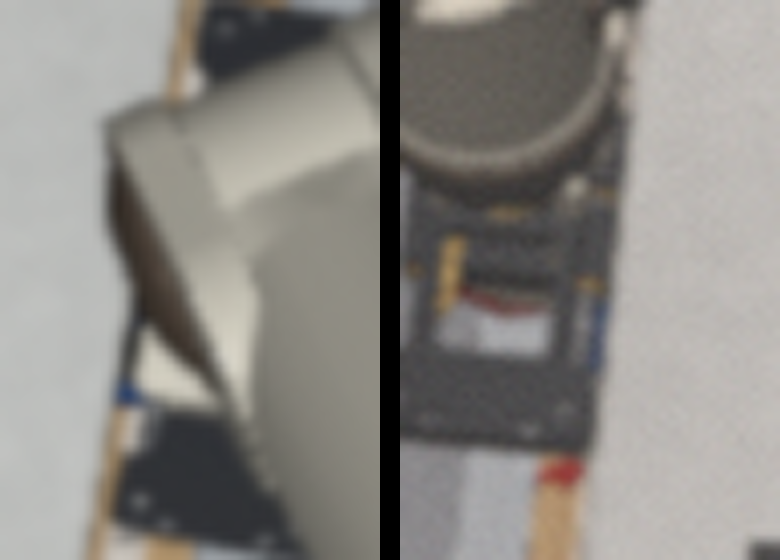

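```bash
python3 - <<'E'
from fr import *
S=read_camera("scene");T=read_camera("top")
s=env.sense();print(s["eef_pos"],s["force"],s["finger_gap"],np.round(Rr.T@(s["eef_pos"]-O),1))
for nm,c,(x0,y0,x1,y1) in(("S",S,(265,170,320,260)),("T",T,(315,225,375,290))):
    h=cv2.cvtColor(c["pixels"][y0:y1,x0:x1],cv2.COLOR_BGR2HSV)
    m=cv2.inRange(h,(0,90,40),(8,255,255))|cv2.inRange(h,(170,90,40),(180,255,255))
    k,l,st,ce=cv2.connectedComponentsWithStats(m)
    for i in range(1,k):
        if st[i,4]<3: continue
        p=np.argwhere(l==i)[:,::-1]+[x0,y0];a,b_=p[p[:,0].argmin()],p[p[:,0].argmax()]
        print(nm,st[i].tolist(),a,b_,bed(c,a,40),bed(c,b_,40),bed(c,a,3))
    bl=cv2.inRange(h,(105,90,30),(130,255,255));p=np.argwhere(bl>0)[:,::-1]+[x0,y0]
    if len(p): print(nm,"blue",p.min(0),p.max(0),bed(c,p[p[:,1].argmin()],32),bed(c,p[p[:,1].argmax()],32))
E
```

```text
[480.62136849 -57.10826993  71.78361386] [0.74954644 1.19171237 3.8901055 ] 0.39693388761272863 [-44.3 -73.4  71.8]
S [20, 75, 6, 5, 20] [285 247] [290 246] [ 27.1 -48.5  40. ] [ 26.3 -31.9  40. ] [ 12.5 -84.2   3. ]
T blue [330 268] [331 269] [-85. -21.  32.] [-87.9 -21.6  32. ]
```

```bash
python3 - <<'E'
from fr import *
S=read_camera("scene");T=read_camera("top")
for p in((280.4,221.5),(294.3,216.5),(279.2,222.9)): 
  for hh in (40,30,20): print(p,hh,bed(S,p,hh))
for p in ((339,256.5),(346,256.5)): print("T",p,bed(T,p,42),bed(T,p,30))
tr=lambda p:Rb.T@(Rr.T@(p-O)-[0,0,75])
print(np.round(tr(tri(T,(345,256.5),S,(281,222))[0]),1))
# fingertip in S and T
P=np.array([480.6,-57.1,71.8])
for d in (22,0,-40): print(proj(S,P-[0,0,d]),proj(T,P-[0,0,d]))
im=S["pixels"][212:230,272:294];h=cv2.cvtColor(im,cv2.COLOR_BGR2HSV)
for v in range(18): print(212+v,' '.join('%3d/%3d/%3d'%tuple(h[v,u]) for u in range(0,22,2)))
E
```

```text
(280.4, 221.5) 40 [-44.3 -75.2  40. ]
(280.4, 221.5) 30 [-49.  -85.1  30. ]
(280.4, 221.5) 20 [-53.7 -95.   20. ]
(294.3, 216.5) 40 [-50.9 -28.6  40. ]
(294.3, 216.5) 30 [-55.7 -38.   30. ]
(294.3, 216.5) 20 [-60.5 -47.4  20. ]
(279.2, 222.9) 40 [-41.  -78.8  40. ]
(279.2, 222.9) 30 [-45.7 -88.8  30. ]
(279.2, 222.9) 20 [-50.4 -98.8  20. ]
T (339, 256.5) [-46.7 -39.   42. ] [-45.5 -48.9  30. ]
T (346, 256.5) [-41.8 -65.6  42. ] [-40.6 -75.7  30. ]
[-41.6 -66.6  41.4]
[284.7470589  223.13229839] [344.22165724 257.52754046]
[284.12018774 220.32061462] [344.5539186 256.9971905]
[282.92897076 214.97768992] [345.18118473 255.99595893]
212  15/ 15/ 68 170/ 11/ 68  60/  8/ 66   0/  0/ 72   0/ 10/ 76 150/  7/ 74  10/ 10/ 77 150/  3/ 76 160/ 10/ 78  30/  7/ 72   0/  3/ 77
213  15/ 61/ 84  13/ 33/ 69  45/  8/ 62  10/ 12/ 63   0/  0/ 64 165/  8/ 63   0/  4/ 64  20/ 10/ 73 140/ 10/ 80 150/  7/ 72 150/ 10/ 76
214  18/ 99/126  17/ 53/ 87 150/ 11/ 70 170/ 12/ 65  45/  8/ 66   0/  4/ 64 170/ 11/ 67   8/ 14/ 74 120/  7/ 74 150/  4/ 71 140/ 10/ 79
215  19/110/149  14/ 54/ 99 150/  7/ 75 150/  3/ 76  7
[... 1285 characters left out ...]
/  2/105 117/ 24/ 96
225 158/  8/135 140/  6/136 156/  8/150   0/ 16/143 178/ 22/139 177/ 19/144 175/ 11/144 165/  9/113  90/  4/ 70 150/  5/110 113/ 40/102
226 135/  4/139  90/  2/136 135/  7/154 150/  3/161 165/  3/160 160/  5/161 120/  5/162 150/  2/113   0/  3/ 74   0/  5/110 116/ 42/ 98
227 165/  4/137 135/  7/138 120/  3/151 120/  2/170  90/  2/167 113/  6/168 110/  5/166   0/  0/108   0/  3/ 74  10/  7/108 113/ 42/ 98
228 143/  8/132 140/  6/133 150/  4/144  90/  5/168  90/  2/168 135/  3/167 120/  3/166 165/  5/106 135/  7/ 76   0/  2/105 114/ 42/ 97
229 150/  2/114 165/  4/116 105/  4/136 120/  2/154  90/  2/155 135/  3/159 120/  3/158  90/  5/103 170/ 10/ 75 165/  5/103 112/ 50/ 97
```

The fingers shut on nothing, so the arm cannot be gripped there. The lever and carriage haven't moved. I go back to the knob and grip it on its axis.

step_arm([
  {"x": 0.0,"y": 0.0,"z": 0.0,"turn": 0.0,"fingers": 0.1},
  {"x": 0.0,"y": 0.0,"z": 0.0,"turn": 0.0,"fingers": 0.1},
  {"x": 0.0,"y": 0.0,"z": 0.0,"turn": 0.0,"fingers": 0.1},
  {"x": 0.0,"y": 0.0,"z": 0.0,"turn": 0.0,"fingers": 0.1},
  {"x": 0.0,"y": 0.0,"z": 0.3,"turn": 0.0,"fingers": 0.1},
  {"x": -0.04,"y": -0.4,"z": 0.3,"turn": 0.0,"fingers": 0.1},
  {"x": -0.07,"y": -0.7,"z": 0.3,"turn": 0.0,"fingers": 0.1},
  {"x": -0.07,"y": -0.7,"z": 0.3,"turn": 0.0,"fingers": 0.1},
], squeeze=20)

```text
clock: 9.0
eef_pos: [477.0, -87.9, 83.6]
eef_rot: [[0.197, 0.98, -0.001], [0.98, -0.197, -0.001], [-0.001, -0.0, -1.0]]
force: [-0.4, 0.4, 0.5]
finger_gap: 41.0
grasp_force: 0.0
```

step_arm([
  {"x": 0.0,"y": 0.0,"z": 0.0,"turn": 0.0,"fingers": 1.0},
  {"x": 0.0,"y": 0.0,"z": 0.0,"turn": 0.0,"fingers": 1.0},
  {"x": 0.0,"y": 0.0,"z": 0.0,"turn": 0.0,"fingers": 1.0},
  {"x": 0.0,"y": 0.0,"z": 0.0,"turn": 0.0,"fingers": 1.0},
  {"x": 0.0,"y": 0.0,"z": 0.0,"turn": 0.0,"fingers": 1.0},
  {"x": 0.0,"y": 0.0,"z": 0.0,"turn": 0.0,"fingers": 1.0},
], squeeze=50)

```text
clock: 9.6
eef_pos: [479.0, -84.7, 84.0]
eef_rot: [[0.193, 0.981, 0.003], [0.981, -0.193, 0.001], [0.001, 0.003, -1.0]]
force: [4.9, 0.7, -0.4]
finger_gap: 13.7
grasp_force: 50.0
```

step_arm([
  {"x": 0.1,"y": -0.02,"z": 0.0,"turn": 0.0,"fingers": 1.0},
  {"x": 0.2,"y": -0.04,"z": 0.0,"turn": 0.0,"fingers": 1.0},
  {"x": 0.3,"y": -0.06,"z": 0.0,"turn": 0.0,"fingers": 1.0},
  {"x": 0.4,"y": -0.08,"z": 0.0,"turn": 0.0,"fingers": 1.0},
  {"x": 0.49,"y": -0.095,"z": 0.0,"turn": 0.0,"fingers": 1.0},
  {"x": 0.49,"y": -0.095,"z": 0.0,"turn": 0.0,"fingers": 1.0},
], squeeze=50)

```text
clock: 10.2
eef_pos: [496.6, -86.2, 84.2]
eef_rot: [[0.192, 0.981, -0.002], [0.981, -0.192, 0.002], [0.002, -0.002, -1.0]]
force: [-2.4, 7.5, 13.4]
finger_gap: 13.4
grasp_force: 50.1
```

```bash
cat >> fr.py <<'E'
def look():
    """carriage x from blue block ends (top cam), lever pixels, tool"""
    T=read_camera("top");x0,y0=322,200
    s=env.sense();print("tcp rail",np.round(Rr.T@(s["eef_pos"]-O),1),"F rail",np.round(Rr.T@s["force"],1),round(s["finger_gap"],1),round(float(s["grasp_force"]),1),s["clock"])
    h=cv2.cvtColor(T["pixels"][y0:285,x0:352],cv2.COLOR_BGR2HSV)
    bl=cv2.inRange(h,(104,90,30),(130,255,255));p=np.argwhere(bl>0)[:,::-1]+[x0,y0]
    a,b_=p[p[:,1].argmin()],p[p[:,1].argmax()]
    print("blue ends",bed(T,a,32)[:2],bed(T,b_,32)[:2])
    g=(h[:,:,2]<34);q=np.argwhere(g)[:,::-1]+[x0,y0];q=q[q[:,0]<346]
    if len(q):print("dark knob",q.mean(0).round(1),bed(T,q.mean(0),66)[:2],len(q))
    r=cv2.inRange(h,(0,130,80),(5,255,255))|cv2.inRange(h,(176,130,80),(180,255,255));q=np.argwhere(r)[:,::-1]+[x0,y0]
    if len(q):print("red",q.min(0),q.max(0),bed(T,q[q[:,0].argmin()],42)[:2],bed(T,q[q[:,0].argmax()],42)[:2])
    return T
E
python3 -c "
from fr import *
look()"
```

```text
tcp rail [-23.2 -99.   84.2] F rail [-5.   6.5 13.3] 13.0 50.1 10.25
blue ends [-10.2 -19.7] [-82.1 -20.3]
dark knob [332.8 261.8] [-68.3  -0.2] 12
red [338 250] [343 254] [-31.6 -31.7] [-25.1 -49.9]
```

The carriage is following. The lever sits near 70°, with θ about 1.05, so it's still unclamped. I keep dragging with a little downhill bias.

step_arm([
  {"x": 0.1,"y": -0.1,"z": -0.06,"turn": 0.0,"fingers": 1.0},
  {"x": 0.35,"y": -0.15,"z": -0.06,"turn": 0.0,"fingers": 1.0},
  {"x": 0.6,"y": -0.2,"z": -0.06,"turn": 0.0,"fingers": 1.0},
  {"x": 0.85,"y": -0.245,"z": -0.06,"turn": 0.0,"fingers": 1.0},
  {"x": 1.1,"y": -0.29,"z": -0.06,"turn": 0.0,"fingers": 1.0},
  {"x": 1.35,"y": -0.34,"z": -0.06,"turn": 0.0,"fingers": 1.0},
  {"x": 1.6,"y": -0.39,"z": -0.06,"turn": 0.0,"fingers": 1.0},
  {"x": 1.6,"y": -0.39,"z": -0.06,"turn": 0.0,"fingers": 1.0},
], squeeze=50)

```text
clock: 11.05
eef_pos: [563.2, -99.8, 83.2]
eef_rot: [[0.19, 0.982, 0.002], [0.982, -0.19, 0.004], [0.005, 0.002, -1.0]]
force: [-1.7, 10.2, 15.7]
finger_gap: 13.2
grasp_force: 50.1
```

```bash
python3 -c "
from fr import *
look()"
```

```text
tcp rail [ 44.3 -99.9  83.1] F rail [-4.   8.9 16.3] 13.4 50.1 11.1
blue ends [ 62.3 -19.1] [-11.6 -27.8]
dark knob [336.8 237. ] [4.3 0.8] 13
red [342 228] [347 239] [ 37.8 -31.9] [ 41.9 -50.8]
```

```bash
cat >> fr.py <<'E'
def ptr(T,xc):
    """profile of colour along rail at the pointer strip, T camera"""
    im=T["pixels"].astype(float)
    for yb in(-60,-63,-66,-70,-76):
        row=[]
        for x in np.arange(xc-16,xc+17,2.):
            u,v=proj(T,O+[0,0,75]+Rr@Rb@np.array([x,yb,3.]))
            p=cv2.getRectSubPix(im.astype(np.float32),(1,1),(float(u),float(v)))[0,0]
            row.append("%3d/%3d"%(p[2]-p[1],(p[2]+p[1])/2-p[0]))
        print(yb,' '.join(row))
E
python3 - <<'E'
from fr import *
T=look()
T0=dict(T);T0["pixels"]=cv2.imread("pics/top0.png")
h=cv2.cvtColor(T0["pixels"][200:285,322:352],cv2.COLOR_BGR2HSV)
q=np.argwhere(h[:,:,2]<34)[:,::-1]+[322,200];print("dark0",bed(T,q.mean(0),66)[:2])
print("top0 about -66");ptr(T0,-66)
print("now about 4");ptr(T,4)
print("red about 14");ptr(T,18)
E
```

```text
tcp rail [  44.  -100.    83.1] F rail [-3.9  8.6 16. ] 13.6 50.1 11.15
blue ends [ 62.3 -19.1] [-10.9 -31.6]
dark knob [336.8 237. ] [4.3 0.8] 13
red [342 228] [347 239] [ 37.8 -31.9] [ 41.9 -50.8]
dark0 [-64.5  -0. ]
top0 about -66
-60   4/  6   2/  0  -3/-14  -9/-27 -14/-37 -15/-36 -13/-33 -10/-26  -6/-18  -1/-10   1/ -1   2/  1   1/  0   0/ -5  -4/-13  -7/-23 -10/-31
-63   8/ 13   7/  8   3/ -1   0/ -9  -2/-13  -2/-13  -1/-10   1/ -1   4/  4   6/  9   7/ 11   6/ 11   5/  8   4/  3   2/ -2   0/ -8   0/-11
-66  15/ 26  14/ 23  12/ 19  10/ 15  10/ 13  11/ 14  12/ 17  13/ 25  15/ 31  16/ 34  16/ 31  14/ 26  12/ 21  12/ 18  12/ 15  11/ 13  11/ 13
-70  23/ 42  22/ 41  22/ 41  23/ 40  23/ 42  23/ 43  24/ 45  24/ 48  24/ 51  24/ 50  24/ 47  23/ 43  22/ 42  23/ 41  23/ 40  22/ 40  22/ 40
-76  27/ 49  27/ 49  27/ 49  26/ 49  26/ 49  26/ 49  26/ 49  26/ 50  26/ 50  26/ 49  26/ 49  26/ 49  26/ 49  26/ 49  26/ 48  26/ 48  26/ 48
now about 4
-60   3/  5   0/ -2  -2/-14  -7/-26 -10/-31 -12/-33 -13/-33 -11/-30  -9/-26  -5/-22   0/-15   5/ -8  10/ -2  11/  0   8/ -1   3/ -7  -1/-14
-63   8/ 14   
[... 558 characters left out ...]

-60 -11/-30  -9/-26  -5/-22   0/-15   5/ -8  10/ -2  11/  0   8/ -1   3/ -7  -1/-14  -5/-22  -7/-25  -4/-20   0/-11   4/ -3  10/  2  18/  7
-63   1/ -2   3/  0   7/  0  12/  1  19/  3  25/  7  27/  9  23/  8  16/  4   9/  0   5/ -3   4/ -4   4/ -3   7/  1  11/  7  18/ 13  33/ 19
-66  14/ 26  16/ 27  20/ 25  27/ 23  36/ 25  44/ 26  49/ 26  42/ 23  34/ 21  23/ 20  18/ 20  16/ 20  15/ 21  17/ 25  21/ 28  28/ 32  46/ 37
-70  25/ 49  28/ 49  34/ 48  44/ 45  59/ 46  73/ 47  81/ 47  75/ 47  61/ 46  45/ 46  35/ 45  27/ 44  26/ 44  26/ 44  27/ 46  35/ 48  50/ 51
-76  28/ 52  30/ 52  34/ 52  45/ 53  60/ 53  80/ 55  86/ 56  84/ 57  67/ 55  53/ 53  41/ 52  33/ 51  29/ 51  28/ 51  29/ 51  32/ 51  40/ 52
```

step_arm([
  {"x": 0.12,"y": -0.025,"z": 0.0,"turn": 0.0,"fingers": 1.0},
  {"x": 0.25,"y": -0.045,"z": 0.0,"turn": 0.0,"fingers": 1.0},
  {"x": 0.37,"y": -0.03,"z": 0.03,"turn": 0.0,"fingers": 1.0},
  {"x": 0.48,"y": -0.01,"z": 0.06,"turn": 0.0,"fingers": 1.0},
  {"x": 0.58,"y": 0.0,"z": 0.085,"turn": 0.0,"fingers": 1.0},
  {"x": 0.58,"y": 0.0,"z": 0.085,"turn": 0.0,"fingers": 1.0},
], squeeze=50)

```text
clock: 11.75
eef_pos: [583.6, -101.2, 85.4]
eef_rot: [[0.191, 0.982, -0.002], [0.982, -0.191, 0.003], [0.002, -0.003, -1.0]]
force: [-3.2, 7.9, 12.0]
finger_gap: 13.0
grasp_force: 50.1
```

```bash
python3 -c "
from fr import *
T=look();ptr(T,14)"
```

```text
tcp rail [ 65.1 -97.4  85.4] F rail [-4.4  6.6 11.3] 13.1 50.1 11.8
blue ends [ 74.8 -20.2] [  0.7 -29. ]
dark knob [337.5 232.6] [17.2  1.1] 13
red [342 222] [347 239] [ 52.3 -28.6] [ 59.4 -46.9]
-60   7/ 11   6/  9   3/  1   0/-10  -5/-26  -8/-35  -8/-38  -6/-33  -5/-27  -5/-23  -6/-22  -6/-20  -5/-17  -2/-12   0/ -6   2/ -1   2/  0
-63  10/ 17  10/ 17   9/ 13   8/  6   7/ -2   8/ -8  11/-11  13/ -5  14/  1  12/  5   8/  2   5/ -1   4/  0   6/  3   8/  8   9/ 11   9/ 12
-66  16/ 28  16/ 28  17/ 27  17/ 24  20/ 20  25/ 19  33/ 20  37/ 27  39/ 36  35/ 38  29/ 32  21/ 23  18/ 22  17/ 23  17/ 27  17/ 29  18/ 30
-70  25/ 45  25/ 45  24/ 44  27/ 43  33/ 43  44/ 43  58/ 45  70/ 49  76/ 55  71/ 56  58/ 54  45/ 48  35/ 46  28/ 44  25/ 45  24/ 45  24/ 46
-76  25/ 47  26/ 48  27/ 49  29/ 50  34/ 50  45/ 51  59/ 51  78/ 53  84/ 55  82/ 56  66/ 54  52/ 53  41/ 52  33/ 51  29/ 51  28/ 51  27/ 51
```

Pointer is about 2 mm past the red arrow (pointer about 16, arrow 14). I nudge it back before clamping.

step_arm([
  {"x": -0.06,"y": 0.01,"z": 0.0,"turn": 0.0,"fingers": 1.0},
  {"x": -0.12,"y": 0.02,"z": 0.0,"turn": 0.0,"fingers": 1.0},
  {"x": -0.12,"y": 0.02,"z": 0.0,"turn": 0.0,"fingers": 1.0},
], squeeze=50)

```text
clock: 12.1
eef_pos: [578.4, -101.6, 84.8]
eef_rot: [[0.192, 0.981, -0.002], [0.981, -0.192, 0.002], [0.002, -0.002, -1.0]]
force: [-0.8, 5.9, 6.7]
finger_gap: 13.4
grasp_force: 50.0
```

```bash
python3 -c "
from fr import *
T=look();ptr(T,14)"
```

```text
tcp rail [ 60.1 -98.8  84.8] F rail [-2.6  5.1  6.7] 13.2 50.0 12.15
blue ends [ 74.8 -20.2] [  0.7 -29. ]
dark knob [337.5 232.6] [17.2  1.1] 13
red [342 223] [347 239] [ 49.4 -29.3] [ 56.5 -47.5]
-60   7/ 11   6/  9   3/  1   0/-10  -6/-27  -9/-35  -9/-38  -7/-33  -6/-27  -5/-22  -6/-22  -6/-20  -5/-17  -2/-12   0/ -6   2/ -1   2/ -1
-63  10/ 17  10/ 16   9/ 12   8/  6   7/ -3   8/ -9  11/-12  14/ -6  15/  0  12/  6   8/  2   5/ -1   4/  0   6/  2   8/  7   9/ 11   9/ 12
-66  16/ 28  16/ 28  17/ 27  17/ 24  20/ 20  25/ 18  33/ 20  38/ 27  40/ 36  34/ 39  28/ 33  21/ 24  18/ 22  17/ 23  17/ 26  17/ 29  18/ 31
-70  25/ 45  25/ 45  25/ 45  27/ 44  33/ 43  43/ 43  58/ 45  71/ 50  77/ 55  71/ 56  58/ 53  45/ 48  35/ 46  28/ 44  26/ 44  25/ 45  24/ 46
-76  26/ 50  26/ 50  27/ 50  29/ 51  34/ 51  46/ 52  61/ 53  80/ 55  87/ 56  84/ 57  68/ 55  53/ 53  41/ 51  34/ 51  30/ 51  28/ 51  27/ 51
```

step_arm([
  {"x": -0.1,"y": 0.0,"z": -0.02,"turn": 0.0,"fingers": 1.0},
  {"x": -0.2,"y": 0.0,"z": -0.04,"turn": 0.0,"fingers": 1.0},
  {"x": -0.27,"y": 0.0,"z": -0.04,"turn": 0.0,"fingers": 1.0},
  {"x": -0.27,"y": 0.0,"z": -0.04,"turn": 0.0,"fingers": 1.0},
], squeeze=50)

```text
clock: 12.55
eef_pos: [568.5, -101.6, 83.4]
eef_rot: [[0.192, 0.981, -0.0], [0.981, -0.192, 0.002], [0.002, -0.001, -1.0]]
force: [0.4, 5.5, 5.6]
finger_gap: 13.4
grasp_force: 50.0
```

```bash
python3 -c "
from fr import *
T=look();ptr(T,14)"
```

```text
tcp rail [  50.3 -100.6   83.4] F rail [-0.6  5.5  5.7] 13.4 50.0 12.6
blue ends [ 74.8 -20.2] [  0.7 -29. ]
dark knob [337.6 232.4] [17.8  1.1] 14
red [342 225] [347 239] [  8.9 -38.4] [ 50.7 -48.8]
-60   6/ 11   6/  9   3/  1   0/-10  -5/-26  -8/-34  -8/-37  -7/-33  -5/-27  -5/-22  -6/-22  -5/-20  -4/-17  -1/-12   1/ -6   2/ -1   2/ -1
-63  10/ 17  10/ 16   9/ 12   8/  6   7/ -2   8/ -8  11/-11  13/ -5  14/  0  12/  5   8/  1   5/ -1   5/  0   6/  3   8/  8   9/ 11   9/ 11
-66  16/ 28  16/ 28  16/ 27  17/ 24  20/ 21  25/ 18  33/ 20  38/ 27  41/ 36  35/ 38  29/ 32  21/ 23  18/ 22  17/ 23  17/ 27  17/ 30  17/ 30
-70  24/ 45  24/ 45  25/ 45  28/ 44  34/ 43  44/ 43  58/ 45  70/ 50  77/ 55  71/ 57  59/ 54  45/ 49  35/ 46  28/ 44  26/ 45  25/ 45  24/ 45
-76  27/ 51  27/ 51  28/ 51  30/ 52  35/ 52  46/ 53  60/ 53  79/ 56  86/ 57  84/ 57  68/ 55  53/ 53  42/ 51  34/ 51  30/ 51  28/ 51  28/ 51
```

step_arm([
  {"x": -0.05,"y": 0.01,"z": 0.0,"turn": 0.0,"fingers": 1.0},
  {"x": -0.08,"y": 0.015,"z": 0.0,"turn": 0.0,"fingers": 1.0},
  {"x": -0.08,"y": 0.015,"z": 0.0,"turn": 0.0,"fingers": 1.0},
], squeeze=50)

```text
clock: 12.9
eef_pos: [567.9, -101.4, 83.8]
eef_rot: [[0.192, 0.981, 0.005], [0.981, -0.192, 0.002], [0.003, 0.004, -1.0]]
force: [5.5, 4.6, 1.9]
finger_gap: 13.2
grasp_force: 50.0
```

```bash
python3 -c "
from fr import *
T=look();ptr(T,14)"
```

```text
tcp rail [  49.6 -100.6   83.8] F rail [4.3 5.5 2.2] 13.1 50.0 12.95
blue ends [ 74.8 -20.2] [  0.7 -29. ]
dark knob [337.5 232.6] [17.2  1.1] 13
red [342 225] [347 239] [  8.9 -38.4] [ 50.7 -48.8]
-60   7/ 11   6/  9   3/  1  -1/-11  -7/-29  -9/-36  -9/-37  -7/-33  -6/-27  -5/-22  -6/-22  -5/-20  -4/-17  -1/-12   0/ -6   2/ -1   2/ -1
-63  10/ 17  10/ 17   9/ 13   8/  6   7/ -3   8/ -9  11/-11  13/ -5  14/  1  12/  5   8/  2   6/ -1   5/  0   7/  3   8/  8   9/ 11   9/ 12
-66  15/ 28  16/ 28  17/ 27  18/ 25  20/ 21  25/ 18  33/ 20  37/ 27  40/ 36  35/ 38  29/ 32  21/ 23  18/ 22  17/ 23  17/ 27  17/ 29  18/ 30
-70  25/ 45  25/ 45  25/ 45  28/ 44  33/ 44  44/ 43  58/ 45  71/ 49  77/ 55  71/ 56  58/ 54  45/ 48  35/ 45  27/ 44  25/ 45  24/ 45  24/ 45
-76  27/ 50  27/ 51  27/ 51  29/ 51  34/ 52  46/ 52  61/ 53  80/ 55  87/ 57  85/ 57  68/ 55  53/ 53  41/ 52  34/ 51  30/ 51  28/ 51  27/ 51
```

step_arm([
  {"x": -0.04,"y": 0.005,"z": 0.0,"turn": 0.0,"fingers": 1.0},
  {"x": -0.07,"y": 0.01,"z": 0.0,"turn": 0.0,"fingers": 1.0},
  {"x": -0.07,"y": 0.01,"z": 0.0,"turn": 0.0,"fingers": 1.0},
], squeeze=50)

```text
clock: 13.25
eef_pos: [565.3, -101.0, 83.9]
eef_rot: [[0.192, 0.981, 0.005], [0.981, -0.192, 0.002], [0.003, 0.004, -1.0]]
force: [5.7, 4.5, 0.5]
finger_gap: 13.5
grasp_force: 50.0
```

```bash
python3 -c "
from fr import *
T=look();ptr(T,14)"
```

```text
tcp rail [  47.  -100.6   83.9] F rail [4.9 5.4 1.2] 13.1 50.0 13.3
blue ends [ 71.9 -20.9] [ -0.8 -21.5]
dark knob [337.5 233.5] [14.8  0.8] 15
red [342 225] [347 239] [ 40.7 -31.2] [ 47.7 -49.5]
-60   6/  9   4/  3  -1/-12  -7/-27 -13/-40 -12/-39  -9/-36  -5/-31  -1/-24   0/-17   0/-11   0/ -8   0/ -6   0/ -6   0/ -5   0/ -5   0/-11
-63  10/ 16   8/ 12   6/  4   3/ -5   3/ -9   5/ -9   9/ -6  15/ -3  18/  0  18/  2  14/  5  10/  6   9/  6   8/  8   8/  9   8/  8   7/  4
-66  16/ 27  15/ 26  15/ 23  15/ 19  18/ 19  22/ 21  30/ 29  38/ 33  44/ 36  41/ 32  34/ 28  24/ 25  20/ 25  18/ 26  17/ 28  17/ 28  16/ 28
-70  25/ 45  25/ 45  25/ 45  28/ 44  33/ 44  42/ 46  56/ 51  70/ 56  78/ 57  74/ 55  62/ 51  46/ 48  35/ 46  28/ 45  26/ 45  24/ 45  24/ 45
-76  27/ 50  27/ 51  28/ 51  30/ 51  35/ 51  46/ 52  60/ 53  80/ 55  87/ 57  84/ 57  67/ 55  52/ 53  41/ 52  33/ 51  29/ 50  28/ 51  27/ 51
```

Pointer is now on the red arrow (both about 14.1). I start closing the lever along its arc.

step_arm([
  {"x": 0.08,"y": 0.01,"z": 0.015,"turn": 0.0,"fingers": 1.0},
  {"x": 0.16,"y": 0.015,"z": 0.035,"turn": 0.0,"fingers": 1.0},
  {"x": 0.28,"y": 0.03,"z": 0.06,"turn": 0.0,"fingers": 1.0},
  {"x": 0.39,"y": 0.04,"z": 0.085,"turn": 0.0,"fingers": 1.0},
  {"x": 0.5,"y": 0.065,"z": 0.12,"turn": 0.0,"fingers": 1.0},
  {"x": 0.58,"y": 0.085,"z": 0.15,"turn": 0.0,"fingers": 1.0},
  {"x": 0.58,"y": 0.085,"z": 0.15,"turn": 0.0,"fingers": 1.0},
], squeeze=50)

```text
clock: 14.0
eef_pos: [586.1, -99.2, 88.5]
eef_rot: [[0.194, 0.981, -0.0], [0.981, -0.194, 0.001], [0.001, -0.0, -1.0]]
force: [0.7, 3.9, -3.0]
finger_gap: 13.3
grasp_force: 50.0
```

```bash
python3 -c "
from fr import *
T=look();ptr(T,14)"
```

```text
tcp rail [ 67.1 -95.1  88.6] F rail [-1.4  4.1 -3.3] 13.2 50.0 14.05
blue ends [ 71.9 -20.9] [ -0.8 -21.5]
dark knob [337.5 233.5] [14.8  0.8] 15
red [342 222] [346 239] [ 52.3 -28.6] [ 58.5 -43.1]
-60   6/  9   4/  3  -1/-12  -7/-27 -13/-40 -12/-39 -10/-36  -6/-31  -2/-24   0/-18   0/-11   0/ -7   0/ -5   0/ -6   0/ -6   1/ -6   0/-10
-63  10/ 16   8/ 12   6/  3   3/ -5   3/-10   5/-10   8/ -6  14/ -3  18/  0  18/  3  14/  5  10/  6   8/  7   8/  8   9/  8   9/  8   8/  5
-66  15/ 28  15/ 26  15/ 23  15/ 19  18/ 18  22/ 21  29/ 29  37/ 33  44/ 36  41/ 32  34/ 28  23/ 25  20/ 26  17/ 26  17/ 28  17/ 28  17/ 28
-70  23/ 44  24/ 43  24/ 44  27/ 43  32/ 43  42/ 45  55/ 50  69/ 55  77/ 56  73/ 54  61/ 51  46/ 48  35/ 46  28/ 45  26/ 45  24/ 45  24/ 45
-76  18/ 33  18/ 34  20/ 35  23/ 37  30/ 39  43/ 40  56/ 39  69/ 41  72/ 42  70/ 45  61/ 47  51/ 49  41/ 50  33/ 50  29/ 50  28/ 50  27/ 50
```

step_arm([
  {"x": 0.13,"y": 0.045,"z": 0.055,"turn": 0.0,"fingers": 1.0},
  {"x": 0.245,"y": 0.1,"z": 0.11,"turn": 0.0,"fingers": 1.0},
  {"x": 0.34,"y": 0.155,"z": 0.17,"turn": 0.0,"fingers": 1.0},
  {"x": 0.42,"y": 0.21,"z": 0.225,"turn": 0.0,"fingers": 1.0},
  {"x": 0.5,"y": 0.28,"z": 0.285,"turn": 0.0,"fingers": 1.0},
  {"x": 0.5,"y": 0.28,"z": 0.285,"turn": 0.0,"fingers": 1.0},
], squeeze=50)

```text
clock: 14.65
eef_pos: [607.7, -87.8, 101.1]
eef_rot: [[0.193, 0.981, 0.003], [0.981, -0.193, 0.0], [0.001, 0.003, -1.0]]
force: [3.4, 3.6, -9.9]
finger_gap: 13.2
grasp_force: 50.0
```

```bash
python3 -c "
from fr import *
T=look();ptr(T,14)"
```

```text
tcp rail [ 86.2 -79.8 101.1] F rail [ 4.6  4.1 -9.2] 13.2 50.0 14.7
blue ends [ 71.9 -20.9] [ -0.8 -21.5]
dark knob [337.5 233. ] [16.1  1.1] 13
red [339 220] [343 224] [ 52.7 -16.8] [ 56.  -31.7]
-60   6/  9   4/  4  -1/-11  -8/-27 -14/-39 -13/-37 -11/-31  -8/-21  -5/-14  -3/ -8  -1/ -5  -1/ -4  -1/ -3  -1/ -4  -1/ -4  -1/ -4  -1/ -4
-63   9/ 16   8/ 13   6/  4   3/ -6   1/-12   0/-14   0/-16  -1/-11  -2/ -8  -2/ -5  -1/ -5  -1/ -4  -1/ -4  -2/ -4  -1/ -5  -1/ -5  -1/ -4
-66  16/ 27  15/ 26  15/ 23  15/ 18  15/ 14  14/ 11  10/  6   5/  1   0/ -2  -1/ -3  -2/ -4  -2/ -4  -2/ -4  -1/ -4  -1/ -4  -1/ -4  -1/ -5
-70  25/ 45  25/ 45  25/ 45  27/ 43  29/ 40  31/ 36  26/ 25  17/ 12   6/  1   0/ -3  -2/ -5  -2/ -5  -1/ -4  -1/ -3  -1/ -4  -1/ -4  -1/ -4
-76  27/ 51  27/ 51  28/ 51  29/ 51  32/ 50  35/ 46  33/ 37  22/ 21  11/  7   0/ -2  -1/ -3  -1/ -4  -1/ -4  -1/ -4  -1/ -4  -1/ -4  -1/ -4
```

The lever is past the clamp angle (about 33°) and the carriage is still on the mark. I release, back off downhill, shut the fingers and push the knob home from below, which keeps the body clear of the lamp.

step_arm([
  {"x": 0.0,"y": 0.0,"z": 0.0,"turn": 0.0,"fingers": 0.1},
  {"x": 0.0,"y": 0.0,"z": 0.0,"turn": 0.0,"fingers": 0.1},
  {"x": 0.0,"y": 0.0,"z": 0.0,"turn": 0.0,"fingers": 0.1},
  {"x": -0.02,"y": -0.3,"z": 0.0,"turn": 0.0,"fingers": 0.1},
  {"x": -0.06,"y": -0.75,"z": 0.1,"turn": 0.0,"fingers": 0.1},
  {"x": -0.11,"y": -1.12,"z": 0.1,"turn": 0.0,"fingers": 0.1},
  {"x": -0.11,"y": -1.12,"z": 0.1,"turn": 0.0,"fingers": 1.0},
  {"x": -0.11,"y": -1.12,"z": 0.1,"turn": 0.0,"fingers": 1.0},
], squeeze=20)

```text
clock: 15.5
eef_pos: [601.2, -134.0, 104.3]
eef_rot: [[0.195, 0.981, -0.0], [0.981, -0.195, 0.0], [0.0, -0.0, -1.0]]
force: [1.3, 0.2, -0.2]
finger_gap: 29.8
grasp_force: 0.0
```

step_arm([
  {"x": 0.0,"y": 0.0,"z": 0.0,"turn": 0.0,"fingers": 1.0},
  {"x": 0.0,"y": 0.0,"z": 0.0,"turn": 0.0,"fingers": 1.0},
  {"x": 0.0,"y": 0.0,"z": 0.0,"turn": 0.0,"fingers": 1.0},
], squeeze=20)

```text
clock: 15.8
eef_pos: [601.5, -132.2, 104.3]
eef_rot: [[0.192, 0.981, -0.0], [0.981, -0.192, 0.0], [0.0, -0.0, -1.0]]
force: [0.4, -1.1, -1.0]
finger_gap: 6.0
grasp_force: 0.0
```

```bash
python3 -c "
from fr import *
T=look();ptr(T,14)"
```

```text
tcp rail [  88.5 -124.7  104.3] F rail [-0.7 -0.2 -0.2] 2.4 0.0 15.85
blue ends [ 71.9 -20.9] [ -0.8 -21.5]
dark knob [337.5 233.5] [14.8  0.8] 15
red [340 211] [351 239] [ 56.4 -19.9] [ 95.  -54.9]
-60   5/  9   4/  4  -1/-12  -7/-27 -13/-39 -12/-39  -9/-36  -5/-31  -1/-25   0/-18   0/-12   0/ -8   0/ -6   0/ -7   1/ -6   1/ -6   0/-11
-63   9/ 16   9/ 13   6/  3   4/ -5   3/-10   5/ -9   8/ -5  14/ -3  18/  0  18/  3  14/  5  10/  6   8/  7   8/  8   9/  8   8/  7   7/  4
-66  16/ 28  16/ 26  16/ 23  16/ 19  18/ 19  23/ 21  30/ 29  38/ 34  44/ 36  40/ 33  33/ 29  24/ 26  20/ 26  18/ 26  17/ 28  17/ 28  16/ 28
-70  25/ 45  25/ 44  25/ 44  28/ 44  33/ 44  42/ 46  56/ 51  70/ 56  78/ 57  73/ 55  61/ 51  46/ 48  35/ 46  27/ 46  25/ 45  24/ 45  24/ 45
-76  27/ 51  27/ 51  28/ 51  30/ 51  35/ 51  46/ 52  60/ 53  80/ 55  87/ 56  85/ 57  67/ 55  52/ 53  41/ 52  33/ 51  29/ 51  28/ 51  27/ 51
```

step_arm([
  {"x": 0.08,"y": 0.3,"z": 0.05,"turn": 0.0,"fingers": 1.0},
  {"x": 0.13,"y": 0.45,"z": 0.1,"turn": 0.0,"fingers": 1.0},
  {"x": 0.18,"y": 0.6,"z": 0.15,"turn": 0.0,"fingers": 1.0},
  {"x": 0.22,"y": 0.72,"z": 0.2,"turn": 0.0,"fingers": 1.0},
  {"x": 0.25,"y": 0.84,"z": 0.25,"turn": 0.0,"fingers": 1.0},
  {"x": 0.26,"y": 0.88,"z": 0.25,"turn": 0.0,"fingers": 1.0},
  {"x": 0.26,"y": 0.88,"z": 0.25,"turn": 0.0,"fingers": 1.0},
], squeeze=20)

```text
clock: 16.55
eef_pos: [611.9, -97.7, 114.4]
eef_rot: [[0.193, 0.981, 0.0], [0.981, -0.193, 0.0], [0.0, 0.0, -1.0]]
force: [-0.1, -1.1, -0.7]
finger_gap: 0.5
grasp_force: 0.0
```

```bash
python3 -c "
from fr import *
T=look();ptr(T,14)"
```

```text
tcp rail [ 92.1 -89.1 114.2] F rail [0.3 0.1 0.1] 0.4 0.0 16.6
blue ends [ 71.9 -20.9] [ -0.8 -21.5]
dark knob [337.5 233.5] [14.8  0.8] 15
red [340 215] [346 239] [ 56.4 -19.9] [ 73.1 -39.8]
-60   6/  8   5/  4  -1/-12  -7/-27 -13/-39 -12/-38  -9/-35  -5/-31  -2/-24   0/-18   0/-13   0/ -9  -1/ -7  -1/ -8   0/ -7   0/ -7  -1/-12
-63  10/ 16   9/ 12   6/  4   3/ -5   3/-10   5/ -9   8/ -6  14/ -3  18/  0  18/  2  13/  3   8/  2   5/  2   5/  3   6/  4   6/  3   4/  0
-66  16/ 27  15/ 26  15/ 23  15/ 19  18/ 19  23/ 21  29/ 28  37/ 33  44/ 36  40/ 32  31/ 26  19/ 19  14/ 17  11/ 16  11/ 16  11/ 17  10/ 16
-70  24/ 45  24/ 45  25/ 45  28/ 44  33/ 45  42/ 46  56/ 51  69/ 56  78/ 57  72/ 53  57/ 45  37/ 35  23/ 27  13/ 20  10/ 18   8/ 16   8/ 14
-76  26/ 50  27/ 51  28/ 51  30/ 52  34/ 51  45/ 52  60/ 53  80/ 55  88/ 55  87/ 53  65/ 43  42/ 29  19/ 13   7/  3   0/ -2   0/ -3   0/ -2
```

step_arm([
  {"x": 0.0,"y": 0.0,"z": -0.1,"turn": 0.0,"fingers": 1.0},
  {"x": 0.02,"y": 0.08,"z": -0.1,"turn": 0.0,"fingers": 1.0},
  {"x": 0.03,"y": 0.16,"z": -0.1,"turn": 0.0,"fingers": 1.0},
  {"x": 0.04,"y": 0.2,"z": -0.1,"turn": 0.0,"fingers": 1.0},
  {"x": 0.04,"y": 0.2,"z": -0.1,"turn": 0.0,"fingers": 1.0},
], squeeze=20)

```text
clock: 17.1
eef_pos: [613.6, -89.4, 110.4]
eef_rot: [[0.193, 0.981, 0.0], [0.981, -0.193, 0.0], [0.0, 0.0, -1.0]]
force: [0.1, -0.3, -1.1]
finger_gap: 0.5
grasp_force: 0.0
```

```bash
python3 - <<'E'
from fr import *
T=look();S=read_camera("scene")
o=np.zeros((560,780,3),np.uint8)
o[:,:380]=cv2.resize(T["pixels"][200:270,315:362],(380,560),interpolation=2)
o[:,400:]=cv2.resize(S["pixels"][215:295,265:319],(380,560),interpolation=2);cv2.imwrite("pics/z7.png",o)
E
```

```text
tcp rail [ 92.3 -80.5 110.4] F rail [-1.1 -0.2  0.1] 0.7 0.0 17.15
blue ends [ 71.9 -20.9] [ -0.8 -21.5]
dark knob [337.3 233. ] [16.   1.6] 12
red [339 218] [345 239] [ 52.7 -16.8] [ 11.2 -49.7]
```

View pics/z7.png

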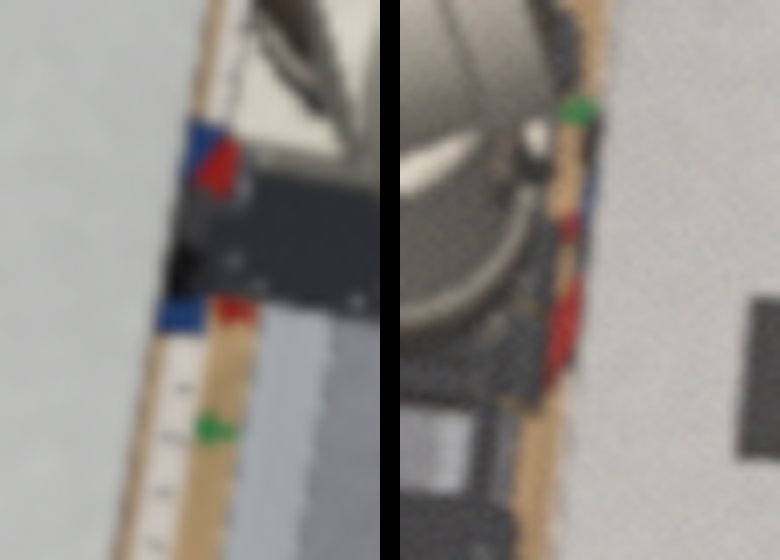

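```bash
python3 - <<'E'
from fr import *
T=read_camera("top");S=read_camera("scene")
for p in((339.7,223.7),(341.5,219.5),(344,217.7)): print("T",bed(T,p,42))
for p in((265+175/7.04,215+285/7),(265+165/7.04,215+330/7),(265+150/7.04,215+382/7)): print("S",bed(S,p,42),bed(S,p,60))
pr=lambda b:O+[0,0,75]+Rr@Rb@np.array(b,float)
for phi in (10,20,33):
    a=np.radians(phi)
    for hh in(42,78): 
        P=pr([40+55*np.cos(a),-22-55*np.sin(a),hh]);print(phi,hh,"S",proj(S,P).round(1),"T",proj(T,P).round(1))
for d in(22,0): 
    P=env.sense()["eef_pos"]-[0,0,d];print("tip",proj(S,P).round(1),proj(T,P).round(1))
h=cv2.cvtColor(S["pixels"],cv2.COLOR_BGR2HSV);m=(((h[:,:,0]<8)|(h[:,:,0]>170))&(h[:,:,1]>90)&(h[:,:,2]>50))
for v in range(244,276):
    q=np.where(m[v,275:300])[0]+275
    if len(q):print(v,q.min(),q.max(),end='; ')
E
```

```text
T [ 48.3 -20.5  42. ]
T [ 62.  -24.5  42. ]
T [ 69.3 -32.7  42. ]
S [ 52.4 -26.8  42. ] [59.  -9.8 60. ]
S [ 68.5 -29.1  42. ] [ 74.8 -12.1  60. ]
S [ 86.9 -33.4  42. ] [ 92.9 -16.3  60. ]
10 42 S [286.5 272.4] T [345.1 209.5]
10 78 S [276.5 268.8] T [353.1 209.2]
20 42 S [283.8 271.7] T [347.3 211. ]
20 78 S [273.8 268.1] T [355.2 210.8]
33 42 S [280.8 269.9] T [349.8 213.7]
33 78 S [270.7 266.2] T [357.7 213.5]
tip [274.3 270.6] [355.1 211.8]
tip [273.4 268.4] [355.5 210.7]
245 289 289; 246 288 289; 247 288 289; 248 288 289; 249 288 289; 255 289 290; 256 289 290; 257 287 290; 258 287 290; 259 286 290; 260 286 289; 261 286 289; 262 286 289; 263 286 289; 264 286 289; 265 286 288; 266 285 288; 267 285 287; 268 285 287; 269 285 286; 270 285 285;
```

The lever is now at about 12–15° (scene red arm from (290,256) to (285,270)), so the push is working. I continue to the end stop.

step_arm([
  {"x": 0.01,"y": 0.06,"z": 0.02,"turn": 0.0,"fingers": 1.0},
  {"x": 0.02,"y": 0.12,"z": 0.04,"turn": 0.0,"fingers": 1.0},
  {"x": 0.02,"y": 0.12,"z": 0.04,"turn": 0.0,"fingers": 1.0},
], squeeze=20)

```text
clock: 17.6
eef_pos: [614.4, -84.4, 112.2]
eef_rot: [[0.193, 0.981, 0.0], [0.981, -0.193, 0.0], [0.0, 0.0, -1.0]]
force: [0.6, 1.1, 0.7]
finger_gap: 0.1
grasp_force: 0.0
```

step_arm([
  {"x": -0.1,"y": -0.6,"z": 0.0,"turn": 0.0,"fingers": 1.0},
  {"x": -0.25,"y": -1.5,"z": 0.2,"turn": 0.0,"fingers": 1.0},
  {"x": -0.4,"y": -2.4,"z": 0.5,"turn": 0.0,"fingers": 1.0},
  {"x": -0.5,"y": -3.3,"z": 0.8,"turn": 0.0,"fingers": 1.0},
  {"x": -0.6,"y": -4.2,"z": 1.0,"turn": 0.0,"fingers": 1.0},
  {"x": -0.6,"y": -4.2,"z": 1.0,"turn": 0.0,"fingers": 1.0},
], squeeze=20)

```text
clock: 18.2
eef_pos: [589.2, -261.9, 152.7]
eef_rot: [[0.203, 0.979, 0.001], [0.979, -0.203, -0.005], [-0.005, 0.002, -1.0]]
force: [0.3, -0.2, -0.4]
finger_gap: 0.3
grasp_force: 0.0
```

```bash
python3 - <<'E'
from fr import *
T=look();S=read_camera("scene");ptr(T,14)
o=np.zeros((560,780,3),np.uint8)
o[:,:380]=cv2.resize(T["pixels"][195:265,315:362],(380,560),interpolation=2)
o[:,400:]=cv2.resize(S["pixels"][215:295,265:319],(380,560),interpolation=2);cv2.imwrite("pics/z8.png",o)
pr=lambda b:O+[0,0,75]+Rr@Rb@np.array(b,float)
for phi in (10,20,33):
    a=np.radians(phi);P=pr([40+55*np.cos(a),-22-55*np.sin(a),78]);print(phi,"S",proj(S,P).round(1),"T",proj(T,P).round(1))
E
```

```text
tcp rail [ 100.2 -250.2  152.2] F rail [-0.6  1.6 -0.3] 0.7 0.0 18.25
blue ends [ 71.9 -20.9] [ -0.8 -21.5]
dark knob [337.5 233.5] [14.8  0.8] 15
red [340 211] [351 239] [ 56.4 -19.9] [ 95.  -54.9]
-60   6/  9   4/  3  -1/-12  -7/-27 -14/-39 -12/-39  -9/-36  -5/-31  -1/-25   0/-18   0/-11   0/ -8   0/ -6   0/ -6   1/ -6   1/ -6   0/-11
-63  10/ 17   8/ 12   6/  3   3/ -5   2/ -9   5/ -9   9/ -6  15/ -3  18/  0  18/  2  14/  4  11/  6   8/  7   8/  8   8/  9   8/  7   7/  4
-66  16/ 28  15/ 26  15/ 23  15/ 19  18/ 18  23/ 21  30/ 29  37/ 33  43/ 35  41/ 32  34/ 28  25/ 26  20/ 26  17/ 27  17/ 28  17/ 28  17/ 28
-70  25/ 45  25/ 45  25/ 45  28/ 44  33/ 44  42/ 45  56/ 51  70/ 56  78/ 57  73/ 55  60/ 51  46/ 48  35/ 46  28/ 45  26/ 45  24/ 45  24/ 46
-76  27/ 51  27/ 51  29/ 51  31/ 51  34/ 51  45/ 52  60/ 53  80/ 55  87/ 57  85/ 57  68/ 55  53/ 53  41/ 52  33/ 51  29/ 51  28/ 51  28/ 51
10 S [276.5 268.8] T [353.1 209.2]
20 S [273.8 268.1] T [355.2 210.8]
33 S [270.7 266.2] T [357.7 213.5]
```

View pics/z8.png

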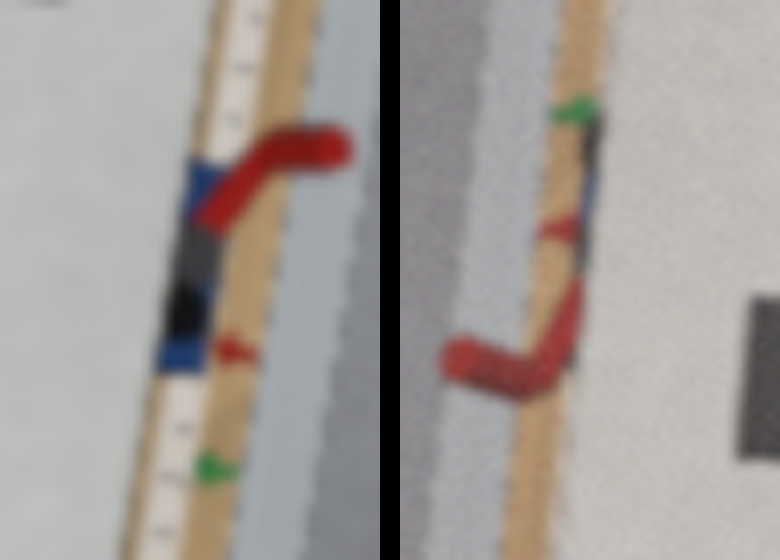

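The crops show the lever still at about 30° (knob top at top (357,213.5) and scene (273.5,266)), so the shut fingers did not move it. I'll regrip the knob on its downhill side, the offset used at the start that cleared the lamp, and swing it home.

step_arm([
  {"x": 0.1,"y": 0.5,"z": 0.0,"turn": 0.0,"fingers": -0.2},
  {"x": 0.2,"y": 1.5,"z": -0.3,"turn": 0.0,"fingers": -0.2},
  {"x": 0.3,"y": 2.4,"z": -0.8,"turn": 0.0,"fingers": -0.2},
  {"x": 0.37,"y": 2.9,"z": -1.3,"turn": 0.0,"fingers": -0.2},
  {"x": 0.37,"y": 2.9,"z": -1.3,"turn": 0.0,"fingers": -0.2},
  {"x": 0.37,"y": 2.9,"z": -1.3,"turn": 0.0,"fingers": -0.2},
], squeeze=20)

```text
clock: 18.9
eef_pos: [604.8, -135.2, 99.6]
eef_rot: [[0.19, 0.982, -0.001], [0.982, -0.19, 0.001], [0.0, -0.001, -1.0]]
force: [0.6, -0.7, 1.8]
finger_gap: 44.1
grasp_force: 0.0
```

step_arm([
  {"x": 0.03,"y": 0.5,"z": 0.0,"turn": 0.0,"fingers": -0.2},
  {"x": 0.06,"y": 0.94,"z": 0.0,"turn": 0.0,"fingers": -0.2},
  {"x": 0.06,"y": 0.94,"z": 0.0,"turn": 0.0,"fingers": -0.2},
  {"x": 0.06,"y": 0.94,"z": 0.0,"turn": 0.0,"fingers": 1.0},
  {"x": 0.06,"y": 0.94,"z": 0.0,"turn": 0.0,"fingers": 1.0},
  {"x": 0.06,"y": 0.94,"z": 0.0,"turn": 0.0,"fingers": 1.0},
  {"x": 0.06,"y": 0.94,"z": 0.0,"turn": 0.0,"fingers": 1.0},
  {"x": 0.06,"y": 0.94,"z": 0.0,"turn": 0.0,"fingers": 1.0},
], squeeze=40)

```text
clock: 19.7
eef_pos: [607.1, -100.2, 99.8]
eef_rot: [[0.195, 0.981, -0.0], [0.981, -0.195, -0.0], [-0.0, -0.0, -1.0]]
force: [-2.7, 0.9, 0.5]
finger_gap: 19.7
grasp_force: 1.5
```

step_arm([
  {"x": 0.0,"y": 0.0,"z": 0.0,"turn": 0.0,"fingers": 1.0},
  {"x": 0.0,"y": 0.0,"z": 0.0,"turn": 0.0,"fingers": 1.0},
  {"x": 0.0,"y": 0.0,"z": 0.0,"turn": 0.0,"fingers": 1.0},
], squeeze=40)

```text
clock: 20.0
eef_pos: [608.2, -101.5, 100.6]
eef_rot: [[0.195, 0.981, 0.002], [0.981, -0.195, -0.002], [-0.002, 0.002, -1.0]]
force: [-0.8, -2.8, 3.3]
finger_gap: 0.8
grasp_force: 2.7
```

step_arm([
  {"x": 0.0,"y": 0.0,"z": 0.0,"turn": 0.0,"fingers": 0.1},
  {"x": 0.0,"y": 0.0,"z": 0.0,"turn": 0.0,"fingers": 0.1},
  {"x": 0.0,"y": 0.0,"z": 0.0,"turn": 0.0,"fingers": 0.1},
  {"x": 0.0,"y": 0.0,"z": 0.0,"turn": 0.0,"fingers": 0.1},
  {"x": 0.0,"y": 0.14,"z": 0.0,"turn": 0.0,"fingers": 0.1},
  {"x": 0.0,"y": 0.14,"z": 0.0,"turn": 0.0,"fingers": 0.1},
  {"x": 0.0,"y": 0.14,"z": 0.0,"turn": 0.0,"fingers": 0.1},
], squeeze=30)

```text
clock: 20.7
eef_pos: [606.9, -92.4, 99.5]
eef_rot: [[0.192, 0.981, -0.001], [0.981, -0.192, 0.001], [0.001, -0.001, -1.0]]
force: [-0.4, -0.4, -0.3]
finger_gap: 41.2
grasp_force: 0.0
```

```bash
python3 - <<'E'
from fr import *
T=look();S=read_camera("scene")
for nm,c,(x0,y0,x1,y1) in(("S",S,(262,255,295,280)),("T",T,(335,200,365,232))):
    h=cv2.cvtColor(c["pixels"][y0:y1,x0:x1],cv2.COLOR_BGR2HSV)
    m=cv2.inRange(h,(0,110,60),(8,255,255))|cv2.inRange(h,(174,110,60),(180,255,255));q=np.argwhere(m)[:,::-1]+[x0,y0]
    if len(q): print(nm,len(q),q.min(0),q.max(0))
E
```

```text
tcp rail [ 86.5 -84.9  99.5] F rail [0.2 0.3 0.3] 41.0 0.0 20.75
blue ends [ 71.9 -20.9] [ -0.8 -21.5]
dark knob [337.7 233.6] [14.6 -0.2] 17
red [340 219] [343 223] [ 53.5 -20.5] [ 64.7 -29.8]
S 56 [272 255] [289 269]
T 19 [340 218] [343 224]
```

step_arm([
  {"x": 0.0,"y": -0.02,"z": 0.0,"turn": 0.0,"fingers": 1.0},
  {"x": 0.0,"y": -0.02,"z": 0.0,"turn": 0.0,"fingers": 1.0},
  {"x": 0.0,"y": -0.02,"z": 0.0,"turn": 0.0,"fingers": 1.0},
  {"x": 0.0,"y": -0.02,"z": 0.0,"turn": 0.0,"fingers": 1.0},
  {"x": 0.0,"y": -0.02,"z": 0.0,"turn": 0.0,"fingers": 1.0},
  {"x": 0.0,"y": -0.02,"z": 0.0,"turn": 0.0,"fingers": 1.0},
], squeeze=30)

```text
clock: 21.4
eef_pos: [606.1, -94.0, 99.9]
eef_rot: [[0.193, 0.981, -0.003], [0.981, -0.193, 0.0], [-0.0, -0.003, -1.0]]
force: [-4.9, 2.3, 3.8]
finger_gap: 12.3
grasp_force: 30.0
```

step_arm([
  {"x": 0.07,"y": 0.07,"z": 0.065,"turn": 0.0,"fingers": 1.0},
  {"x": 0.13,"y": 0.15,"z": 0.135,"turn": 0.0,"fingers": 1.0},
  {"x": 0.18,"y": 0.23,"z": 0.205,"turn": 0.0,"fingers": 1.0},
  {"x": 0.23,"y": 0.315,"z": 0.275,"turn": 0.0,"fingers": 1.0},
  {"x": 0.23,"y": 0.315,"z": 0.275,"turn": 0.0,"fingers": 1.0},
  {"x": 0.23,"y": 0.315,"z": 0.275,"turn": 0.0,"fingers": 1.0},
], squeeze=30)

```text
clock: 22.0
eef_pos: [616.3, -81.4, 111.1]
eef_rot: [[0.193, 0.981, -0.001], [0.981, -0.193, 0.0], [0.0, -0.001, -1.0]]
force: [-6.0, 1.0, 2.0]
finger_gap: 12.5
grasp_force: 29.8
```

```bash
cat >> fr.py <<'E'
def lev():
    S=read_camera("scene")
    h=cv2.cvtColor(S["pixels"],cv2.COLOR_BGR2HSV);m=(((h[:,:,0]<8)|(h[:,:,0]>172))&(h[:,:,1]>100)&(h[:,:,2]>50))
    for v in range(252,276):
        q=np.where(m[v,262:300])[0]+262
        if len(q):print(v,q.min(),q.max(),end='; ')
    print()
    for phi in(10,20,30):
        a=np.radians(phi);print(phi,[proj(S,O+[0,0,75]+Rr@Rb@np.array([40+r*np.cos(a),-22-r*np.sin(a),42.])).round(1).tolist() for r in(15,30,45)])
E
python3 -c "
from fr import *
look();lev()"
```

```text
tcp rail [ 93.5 -71.9 111.1] F rail [-5.7 -0.1  2.4] 12.4 29.8 22.05
blue ends [  8.6 -23.3] [ -0.8 -21.5]
red [338 217] [345 239] [ 57.6 -11.8] [  8.3 -50.4]
261 289 289; 262 289 289; 263 288 289; 
10 [[290.4, 256.6], [289.0, 262.5], [287.5, 268.4]]
20 [[289.7, 256.4], [287.5, 262.1], [285.3, 267.9]]
30 [[289.0, 256.0], [286.2, 261.4], [283.3, 266.8]]
```

step_arm([
  {"x": 0.0,"y": 0.04,"z": 0.03,"turn": 0.0,"fingers": 1.0},
  {"x": 0.01,"y": 0.07,"z": 0.055,"turn": 0.0,"fingers": 1.0},
  {"x": 0.01,"y": 0.07,"z": 0.055,"turn": 0.0,"fingers": 1.0},
], squeeze=30)

```text
clock: 22.4
eef_pos: [617.1, -79.2, 113.2]
eef_rot: [[0.194, 0.981, 0.0], [0.981, -0.194, 0.0], [0.0, 0.0, -1.0]]
force: [-4.0, -0.2, 1.1]
finger_gap: 12.1
grasp_force: 29.3
```

step_arm([
  {"x": 0.01,"y": 0.05,"z": 0.04,"turn": 0.0,"fingers": 1.0},
  {"x": 0.01,"y": 0.07,"z": 0.055,"turn": 0.0,"fingers": 1.0},
  {"x": 0.01,"y": 0.07,"z": 0.055,"turn": 0.0,"fingers": 1.0},
], squeeze=30)

```text
clock: 22.7
eef_pos: [618.6, -77.5, 116.0]
eef_rot: [[0.194, 0.981, 0.002], [0.981, -0.194, -0.001], [-0.001, 0.003, -1.0]]
force: [-2.3, -2.8, -0.2]
finger_gap: 1.0
grasp_force: 0.6
```

```bash
python3 -c "
from fr import *
look();lev()"
```

```text
tcp rail [ 94.9 -67.6 116. ] F rail [-0.8 -5.2  1.3] 0.2 0.6 22.75
blue ends [ 11.5 -22.6] [ -0.8 -21.5]
dark knob [336.5 235. ] [9.7 3.3] 2
red [338 221] [345 239] [ 54.7 -12.4] [  8.3 -50.4]

10 [[290.4, 256.6], [289.0, 262.5], [287.5, 268.4]]
20 [[289.7, 256.4], [287.5, 262.1], [285.3, 267.9]]
30 [[289.0, 256.0], [286.2, 261.4], [283.3, 266.8]]
```

step_arm([
  {"x": 0.0,"y": 0.0,"z": 0.0,"turn": 0.0,"fingers": 0.0},
  {"x": 0.0,"y": 0.0,"z": 0.0,"turn": 0.0,"fingers": 0.0},
  {"x": 0.0,"y": 0.0,"z": 0.0,"turn": 0.0,"fingers": 0.0},
  {"x": 0.0,"y": 0.0,"z": 0.0,"turn": 0.0,"fingers": 0.0},
  {"x": -0.1,"y": -0.5,"z": 0.0,"turn": 0.0,"fingers": 0.0},
  {"x": -0.2,"y": -1.4,"z": 0.1,"turn": 0.0,"fingers": 0.0},
  {"x": -0.35,"y": -2.4,"z": 0.2,"turn": 0.0,"fingers": 0.0},
  {"x": -0.35,"y": -2.6,"z": 0.2,"turn": 0.0,"fingers": 0.0},
], squeeze=30)

```text
clock: 23.6
eef_pos: [603.2, -186.4, 123.5]
eef_rot: [[0.201, 0.98, 0.001], [0.98, -0.201, -0.002], [-0.002, 0.001, -1.0]]
force: [0.1, -0.3, -0.2]
finger_gap: 45.8
grasp_force: 0.0
```

```bash
cat >> fr.py <<'E'
def full():
    T=look();lev();S=read_camera("scene");ptr(T,14)
    S0=dict(S);S0["pixels"]=cv2.imread("pics/scene0.png");T0=dict(T);T0["pixels"]=cv2.imread("pics/top0.png")
    for nm,c,(x0,y0,x1,y1) in(("S0",S0,(262,225,300,245)),("S",S,(262,251,300,282)),("T0",T0,(330,225,365,249)),("T",T,(330,195,365,229))):
        h=cv2.cvtColor(c["pixels"][y0:y1,x0:x1],cv2.COLOR_BGR2HSV)
        m=cv2.inRange(h,(0,110,60),(9,255,255))|cv2.inRange(h,(172,110,60),(180,255,255));q=np.argwhere(m)[:,::-1]+[x0,y0]
        # knob: pixels furthest downhill
        e=q[q[:,0]<=q[:,0].min()+4] if nm[0]=="S" else q[q[:,0]>=q[:,0].max()-4]
        print(nm,len(q),"knob end",e.mean(0).round(1),bed(c,e.mean(0),76))
    return T,S
E
python3 -c "
from fr import *
full()
S=read_camera('scene');T=read_camera('top')
for phi in(10,20,30):
    a=np.radians(phi);P=O+[0,0,75]+Rr@Rb@np.array([40+55*np.cos(a),-22-55*np.sin(a),78]);print(phi,proj(S,P).round(1),proj(T,P).round(1))
"
```

```text
tcp rail [ 100.3 -176.4  123.3] F rail [-0.3 -1.3 -0.1] 45.9 0.0 23.65
blue ends [ 28.3 -30.6] [ -0.8 -21.5]
dark knob [337.5 233.3] [15.3  0.8] 14
red [338 208] [351 239] [ 57.6 -11.8] [103.8 -53. ]
260 289 289; 261 289 289; 262 289 289; 263 289 289; 264 288 289; 265 288 288; 266 277 288; 267 276 288; 268 276 288; 269 276 288; 270 276 288; 271 278 288; 272 282 287; 273 284 287; 
10 [[290.4, 256.6], [289.0, 262.5], [287.5, 268.4]]
20 [[289.7, 256.4], [287.5, 262.1], [285.3, 267.9]]
30 [[289.0, 256.0], [286.2, 261.4], [283.3, 266.8]]
-60   5/  9   4/  3  -1/-12  -7/-27 -13/-40 -12/-39  -9/-36  -5/-30  -1/-24   1/-18   1/-12   0/ -8   0/ -5   0/ -6   1/ -5   1/ -6  -1/-10
-63   9/ 16   9/ 12   6/  3   4/ -5   3/-10   5/ -9   8/ -6  14/ -2  18/  0  19/  2  14/  4  10/  5   8/  7   8/  8   9/  8   8/  7   7/  4
-66  16/ 27  16/ 25  15/ 23  16/ 18  18/ 19  23/ 22  30/ 29  38/ 34  44/ 36  41/ 32  34/ 28  24/ 25  20/ 26  17/ 26  17/ 28  17/ 28  17/ 28
-70  25/ 46  25/ 45  25/ 44  27/ 44  33/ 44  43/ 46  56/ 51  69/ 56  79/ 57  74/ 55  61/ 50  46/ 48  35/ 46  28/ 45  26/ 45  25/ 45  25/ 45
-76  27/ 50  27/ 51  27/ 51  29/ 51  34/ 51  46/ 52  60/ 53  80/ 56  87/ 57  84/ 57  67/ 55  52/ 53  41/ 52  33/ 51  29/ 51  28/ 51  27/ 51
S0 71 knob end [282.4 237. ] [ 14.5 -26.4  76. ]
S 85 knob end [278.4 268.4] [ 93.1 -27.4  76. ]
T0 120 knob end [346.5 235.8] [ 13.7 -25.7  76. ]
T 109 knob end [351.5 209.4] [ 92.8 -27.3  76. ]
10 [276.5 268.8] [353.1 209.2]
20 [273.8 268.1] [355.2 210.8]
30 [271.3 266.8] [357.2 212.8]
```

Carriage is still on the arrow and the lever is back to within about 0.02–0.03 rad of its original locked place. One more gripped nudge will make sure it is fully home.

step_arm([
  {"x": 0.1,"y": 0.7,"z": -0.1,"turn": 0.0,"fingers": 0.0},
  {"x": 0.2,"y": 1.4,"z": -0.3,"turn": 0.0,"fingers": 0.0},
  {"x": 0.28,"y": 2.0,"z": -0.3,"turn": 0.0,"fingers": 0.0},
  {"x": 0.3,"y": 2.3,"z": -0.3,"turn": 0.0,"fingers": 0.0},
  {"x": 0.3,"y": 2.4,"z": -0.3,"turn": 0.0,"fingers": 0.0},
  {"x": 0.3,"y": 2.4,"z": -0.3,"turn": 0.0,"fingers": 0.0},
  {"x": 0.3,"y": 2.4,"z": -0.3,"turn": 0.0,"fingers": 0.0},
], squeeze=30)

```text
clock: 24.55
eef_pos: [615.4, -86.1, 111.3]
eef_rot: [[0.195, 0.981, -0.0], [0.981, -0.195, -0.001], [-0.001, 0.0, -1.0]]
force: [0.5, -0.4, -0.6]
finger_gap: 46.0
grasp_force: 0.0
```

step_arm([
  {"x": 0.02,"y": 0.11,"z": 0.0,"turn": 0.0,"fingers": 0.0},
  {"x": 0.02,"y": 0.11,"z": 0.0,"turn": 0.0,"fingers": 1.0},
  {"x": 0.02,"y": 0.11,"z": 0.0,"turn": 0.0,"fingers": 1.0},
  {"x": 0.02,"y": 0.11,"z": 0.0,"turn": 0.0,"fingers": 1.0},
  {"x": 0.02,"y": 0.11,"z": 0.0,"turn": 0.0,"fingers": 1.0},
  {"x": 0.02,"y": 0.11,"z": 0.0,"turn": 0.0,"fingers": 1.0},
  {"x": 0.02,"y": 0.11,"z": 0.0,"turn": 0.0,"fingers": 1.0},
], squeeze=25)

```text
clock: 25.25
eef_pos: [616.1, -80.2, 111.3]
eef_rot: [[0.194, 0.981, -0.0], [0.981, -0.194, 0.0], [-0.0, -0.0, -1.0]]
force: [-0.6, 0.2, 0.7]
finger_gap: 12.3
grasp_force: 23.4
```

step_arm([
  {"x": 0.01,"y": 0.04,"z": 0.03,"turn": 0.0,"fingers": 1.0},
  {"x": 0.02,"y": 0.08,"z": 0.06,"turn": 0.0,"fingers": 1.0},
  {"x": 0.02,"y": 0.1,"z": 0.075,"turn": 0.0,"fingers": 1.0},
  {"x": 0.02,"y": 0.1,"z": 0.075,"turn": 0.0,"fingers": 1.0},
], squeeze=25)

```text
clock: 25.65
eef_pos: [617.0, -77.3, 114.6]
eef_rot: [[0.194, 0.981, -0.0], [0.981, -0.194, -0.002], [-0.001, 0.0, -1.0]]
force: [-1.6, -3.6, 2.4]
finger_gap: 0.9
grasp_force: 1.1
```

step_arm([
  {"x": 0.0,"y": 0.0,"z": 0.0,"turn": 0.0,"fingers": 0.0},
  {"x": 0.0,"y": 0.0,"z": 0.0,"turn": 0.0,"fingers": 0.0},
  {"x": 0.0,"y": 0.0,"z": 0.0,"turn": 0.0,"fingers": 0.0},
  {"x": 0.0,"y": 0.0,"z": 0.0,"turn": 0.0,"fingers": 0.0},
  {"x": -0.1,"y": -0.5,"z": 0.0,"turn": 0.0,"fingers": 0.0},
  {"x": -0.2,"y": -1.4,"z": 0.1,"turn": 0.0,"fingers": 0.0},
  {"x": -0.35,"y": -2.4,"z": 0.2,"turn": 0.0,"fingers": 0.0},
  {"x": -0.35,"y": -2.6,"z": 0.2,"turn": 0.0,"fingers": 0.0},
], squeeze=30)

```text
clock: 26.45
eef_pos: [602.3, -186.2, 122.3]
eef_rot: [[0.201, 0.98, 0.0], [0.98, -0.201, -0.002], [-0.002, 0.001, -1.0]]
force: [-0.0, -1.2, -0.8]
finger_gap: 45.7
grasp_force: 0.0
```

```bash
python3 -c "
from fr import *
full()"
```

```text
tcp rail [  99.5 -176.3  122.1] F rail [ 1.2 -1.3  0. ] 45.8 0.0 26.5
blue ends [ 29.2 -34.4] [ -0.8 -21.5]
dark knob [337.5 233.5] [14.8  0.8] 13
red [338 208] [351 239] [ 54.7 -12.4] [103.8 -53. ]
258 289 289; 259 289 289; 260 289 289; 261 289 289; 262 288 289; 263 288 289; 264 288 289; 265 288 289; 266 276 288; 267 276 288; 268 275 288; 269 275 288; 270 276 288; 271 279 288; 272 282 287; 273 284 287; 
10 [[290.4, 256.6], [289.0, 262.5], [287.5, 268.4]]
20 [[289.7, 256.4], [287.5, 262.1], [285.3, 267.9]]
30 [[289.0, 256.0], [286.2, 261.4], [283.3, 266.8]]
-60   6/  9   4/  3  -1/-11  -7/-27 -13/-40 -12/-39  -9/-36  -5/-31  -1/-25   0/-18   0/-12   0/ -8   0/ -6   0/ -7   1/ -6   1/ -6   0/-10
-63  10/ 16   9/ 12   6/  3   3/ -5   3/-10   5/-10   9/ -7  14/ -3  18/  0  19/  2  14/  4  10/  5   9/  6   8/  7   8/  8   8/  7   7/  4
-66  16/ 27  16/ 25  16/ 23  15/ 19  18/ 19  22/ 21  29/ 29  37/ 33  44/ 36  41/ 32  34/ 28  24/ 25  20/ 26  17/ 26  17/ 27  17/ 28  17/ 27
-70  24/ 45  24/ 45  25/ 45  28/ 44  33/ 44  42/ 46  56/ 51  70/ 55  78/ 57  74/ 55  62/ 51  46/ 48  35/ 47  27/ 46  26/ 45  25/ 45  25/ 45
-76  27/ 51  27/ 51  28/ 51  30/ 51  35/ 51  46/ 53  61/ 54  80/ 56  86/ 57  84/ 57  68/ 55  53/ 53  41/ 52  34/ 51  29/ 51  27/ 51  27/ 51
S0 71 knob end [282.4 237. ] [ 14.5 -26.4  76. ]
S 89 knob end [278.1 268.2] [ 92.6 -28.3  76. ]
T0 120 knob end [346.5 235.8] [ 13.7 -25.7  76. ]
T 111 knob end [351.8 210. ] [ 91.3 -29.1  76. ]
```

step_arm([
  {"x": 0.1,"y": 0.7,"z": -0.1,"turn": 0.0,"fingers": 0.0},
  {"x": 0.2,"y": 1.4,"z": -0.3,"turn": 0.0,"fingers": 0.0},
  {"x": 0.28,"y": 2.0,"z": -0.35,"turn": 0.0,"fingers": 0.0},
  {"x": 0.3,"y": 2.35,"z": -0.35,"turn": 0.0,"fingers": 0.0},
  {"x": 0.3,"y": 2.4,"z": -0.35,"turn": 0.0,"fingers": 0.0},
  {"x": 0.3,"y": 2.4,"z": -0.35,"turn": 0.0,"fingers": 0.0},
  {"x": 0.3,"y": 2.4,"z": -0.35,"turn": 0.0,"fingers": 0.0},
  {"x": 0.3,"y": 2.4,"z": -0.35,"turn": 0.0,"fingers": 0.0},
], squeeze=30)

```text
clock: 27.4
eef_pos: [615.0, -86.1, 108.3]
eef_rot: [[0.196, 0.981, 0.0], [0.981, -0.196, -0.001], [-0.001, 0.0, -1.0]]
force: [-0.1, -0.1, 0.3]
finger_gap: 45.8
grasp_force: 0.0
```

step_arm([
  {"x": 0.0,"y": 0.0,"z": 0.0,"turn": 0.0,"fingers": 1.0},
  {"x": 0.0,"y": 0.0,"z": 0.0,"turn": 0.0,"fingers": 1.0},
  {"x": 0.0,"y": 0.0,"z": 0.0,"turn": 0.0,"fingers": 1.0},
  {"x": 0.0,"y": 0.0,"z": 0.0,"turn": 0.0,"fingers": 1.0},
  {"x": 0.0,"y": 0.0,"z": 0.0,"turn": 0.0,"fingers": 1.0},
  {"x": 0.0,"y": 0.0,"z": 0.0,"turn": 0.0,"fingers": 1.0},
  {"x": 0.0,"y": 0.0,"z": 0.0,"turn": 0.0,"fingers": 1.0},
], squeeze=30)

```text
clock: 28.1
eef_pos: [614.9, -84.1, 108.4]
eef_rot: [[0.194, 0.981, -0.0], [0.981, -0.194, -0.0], [-0.0, -0.0, -1.0]]
force: [-1.3, -0.2, 1.4]
finger_gap: 14.2
grasp_force: 30.0
```

step_arm([
  {"x": 0.01,"y": 0.04,"z": 0.03,"turn": 0.0,"fingers": 1.0},
  {"x": 0.015,"y": 0.06,"z": 0.045,"turn": 0.0,"fingers": 1.0},
  {"x": 0.015,"y": 0.06,"z": 0.045,"turn": 0.0,"fingers": 1.0},
  {"x": 0.015,"y": 0.06,"z": 0.045,"turn": 0.0,"fingers": 1.0},
], squeeze=40)

```text
clock: 28.5
eef_pos: [615.9, -82.0, 110.2]
eef_rot: [[0.194, 0.981, 0.001], [0.981, -0.194, -0.0], [-0.0, 0.001, -1.0]]
force: [-0.1, -1.3, -0.9]
finger_gap: 13.8
grasp_force: 40.0
```

step_arm([
  {"x": 0.005,"y": 0.03,"z": 0.02,"turn": 0.0,"fingers": 1.0},
  {"x": 0.01,"y": 0.04,"z": 0.03,"turn": 0.0,"fingers": 1.0},
  {"x": 0.01,"y": 0.04,"z": 0.03,"turn": 0.0,"fingers": 1.0},
], squeeze=40)

```text
clock: 28.8
eef_pos: [616.6, -80.3, 111.6]
eef_rot: [[0.194, 0.981, 0.001], [0.981, -0.194, -0.0], [0.0, 0.001, -1.0]]
force: [2.2, -1.9, -0.3]
finger_gap: 13.6
grasp_force: 40.0
```

step_arm([
  {"x": 0.005,"y": 0.03,"z": 0.02,"turn": 0.0,"fingers": 1.0},
  {"x": 0.01,"y": 0.05,"z": 0.035,"turn": 0.0,"fingers": 1.0},
  {"x": 0.01,"y": 0.05,"z": 0.035,"turn": 0.0,"fingers": 1.0},
], squeeze=40)

```text
clock: 29.1
eef_pos: [616.6, -79.6, 112.4]
eef_rot: [[0.195, 0.981, 0.0], [0.981, -0.195, -0.001], [-0.001, 0.001, -1.0]]
force: [3.4, -4.8, -3.7]
finger_gap: 13.7
grasp_force: 40.0
```

```bash
python3 -c "
from fr import *
look();lev()"
```

```text
tcp rail [ 93.5 -70.  112.5] F rail [ 4.3 -4.1 -3.7] 13.7 40.0 29.15
blue ends [ 13.1 -30.1] [ -0.8 -21.5]
red [338 217] [345 239] [ 57.6 -11.8] [  8.3 -50.4]

10 [[290.4, 256.6], [289.0, 262.5], [287.5, 268.4]]
20 [[289.7, 256.4], [287.5, 262.1], [285.3, 267.9]]
30 [[289.0, 256.0], [286.2, 261.4], [283.3, 266.8]]
```

step_arm([
  {"x": 0.005,"y": 0.03,"z": 0.025,"turn": 0.0,"fingers": 1.0},
  {"x": 0.01,"y": 0.06,"z": 0.05,"turn": 0.0,"fingers": 1.0},
  {"x": 0.01,"y": 0.06,"z": 0.05,"turn": 0.0,"fingers": 1.0},
], squeeze=40)

```text
clock: 29.5
eef_pos: [616.3, -79.1, 113.2]
eef_rot: [[0.196, 0.981, -0.001], [0.981, -0.196, -0.003], [-0.003, -0.001, -1.0]]
force: [4.3, -7.8, -9.3]
finger_gap: 13.5
grasp_force: 40.0
```

Resistance rises to about 11 N with hardly any motion, so the lever is at its locked stop. Release and retreat.

step_arm([
  {"x": -0.01,"y": -0.05,"z": -0.04,"turn": 0.0,"fingers": 0.0},
  {"x": -0.01,"y": -0.05,"z": -0.04,"turn": 0.0,"fingers": 0.0},
  {"x": -0.01,"y": -0.05,"z": -0.04,"turn": 0.0,"fingers": 0.0},
  {"x": -0.01,"y": -0.05,"z": -0.04,"turn": 0.0,"fingers": 0.0},
  {"x": -0.1,"y": -0.5,"z": 0.0,"turn": 0.0,"fingers": 0.0},
  {"x": -0.2,"y": -1.4,"z": 0.3,"turn": 0.0,"fingers": 0.0},
  {"x": -0.35,"y": -2.4,"z": 1.0,"turn": 0.0,"fingers": 0.0},
  {"x": -0.4,"y": -3.4,"z": 1.8,"turn": 0.0,"fingers": 0.0},
], squeeze=30)

```text
clock: 30.3
eef_pos: [599.6, -210.8, 186.0]
eef_rot: [[0.192, 0.981, -0.002], [0.981, -0.192, 0.002], [0.001, -0.003, -1.0]]
force: [1.9, -0.7, -0.6]
finger_gap: 45.9
grasp_force: 0.0
```

```bash
python3 -c "
from fr import *
full()"
```

```text
tcp rail [ 105.8 -212.4  192. ] F rail [ 2.7 -6.3  2.8] 45.8 0.0 30.35
blue ends [ 29.2 -34.4] [ -0.8 -21.5]
dark knob [337.4 233.6] [14.2  0.8] 14
red [338 207] [351 239] [ 57.6 -11.8] [106.7 -52.3]
266 278 288; 267 277 288; 268 277 288; 269 277 288; 270 277 288; 271 279 288; 272 282 287; 273 284 287; 
10 [[290.4, 256.6], [289.0, 262.5], [287.5, 268.4]]
20 [[289.7, 256.4], [287.5, 262.1], [285.3, 267.9]]
30 [[289.0, 256.0], [286.2, 261.4], [283.3, 266.8]]
-60   5/  7   3/  1  -2/-13  -8/-28 -14/-39 -12/-39 -10/-36  -5/-30  -1/-23   1/-16   1/-11   0/ -7   0/ -5   0/ -6   0/ -6   0/ -6   0/-10
-63   9/ 15   8/ 11   5/  2   3/ -6   3/-10   5/ -9   8/ -5  14/ -2  18/  1  19/  3  14/  5  10/  6   9/  7   8/  8   9/  8   8/  8   7/  5
-66  16/ 27  15/ 25  15/ 22  15/ 18  18/ 18  22/ 21  29/ 28  37/ 33  43/ 35  41/ 32  34/ 28  24/ 26  20/ 25  17/ 26  17/ 28  17/ 29  16/ 28
-70  24/ 45  24/ 45  25/ 44  27/ 44  32/ 44  42/ 46  56/ 51  69/ 56  78/ 57  73/ 54  61/ 50  46/ 47  35/ 46  27/ 45  25/ 45  24/ 45  24/ 45
-76  26/ 51  27/ 51  28/ 51  30/ 51  34/ 51  46/ 52  60/ 53  79/ 56  86/ 56  84/ 56  67/ 55  52/ 53  41/ 51  33/ 51  29/ 51  27/ 50  27/ 51
S0 71 knob end [282.4 237. ] [ 14.5 -26.4  76. ]
S 71 knob end [279.4 268.3] [ 93.1 -24.1  76. ]
T0 120 knob end [346.5 235.8] [ 13.7 -25.7  76. ]
T 116 knob end [350.7 209.1] [ 92.8 -24.5  76. ]
```

Lever is at or past its original locked place and the pointer is still on the red arrow. I let the arm settle, then hand in.

step_arm([
  {"x": 0.0,"y": 0.0,"z": 0.0,"turn": 0.0,"fingers": 0.0},
  {"x": 0.0,"y": 0.0,"z": 0.0,"turn": 0.0,"fingers": 0.0},
  {"x": 0.0,"y": 0.0,"z": 0.0,"turn": 0.0,"fingers": 0.0},
], squeeze=30)

```text
clock: 30.75
eef_pos: [600.6, -208.5, 185.1]
eef_rot: [[0.191, 0.982, -0.001], [0.982, -0.191, 0.001], [0.001, -0.002, -1.0]]
force: [0.3, 0.5, -0.1]
finger_gap: 45.5
grasp_force: 0.0
```

```bash
python3 -c "
from rig import env
print(env.hand_in())"
```

```text
the job is handed in; nothing more can be done
None
```

Job handed in at 30.75 s (no verdict returned): lever opened to its stop, pointer set within about 1 mm of the red arrow by the top camera, and lever pressed back to its locked stop; it drifted part-closed (still unclamped) during the slide, and I did not re-check the other bench items by camera.

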